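# Close the loaded instrument case: hook-in lid, then clamp

## Robot

A 7-joint arm with a two-finger parallel gripper is mounted at the origin on the work surface. World frame = base frame: x ahead of the robot, y to its left, z up, the work surface at z = 0. Lengths are in m, angles in rad, forces in N, time in s.
With the tool pointing down it reaches from about 0.35 to 0.9 m from the base axis. Payload 19.9 kg.
Tool frame: the origin (TCP) lies on the centre line of the jaws, within the pads' length; the fingertips stand 14 mm ahead of it and the grasp point (between the pads) lies 5 mm behind it (robot.nose_length is the z of the fingertips in the tool frame, in m); z points along the fingers, y is the line along which they close (so a half turn about z gives the same grasp; the last joint's range is limited). The gripper opens to 94 mm and grips with 3 to 60 N. Pads are 16 mm wide; open, the fingers measure 119 mm over their backs; the gripper's body (75 mm by 177 mm) begins 78 mm behind the grasp point.
Start: joints at [1.224, 0.417, -0.01, 1.614, 0.005, 1.111, -0.053], TCP at [0.188, -0.596, 0.219] pointing down, gripper open.
Joint ranges: [-2.81, 2.81], [-0.39, 2.02], [-1.27, 1.25], [0.06, 2.57], [-1.19, 4.33], [0.19, 2], [-2.82, 2.82]. Speed limits (rad/s): [1.89, 1.89, 2.39, 2.39, 3.01, 3.01, 3.01].

## Interface

Orientations are given as a 3x3 rotation matrix whose columns are the frame's x, y, z axes.
In Python, from workcell import status, grab_frame, robot gives the robot as it stands. The module is installed in compiled form; this text tells all that it offers.
- The arm moves only by the shell command python3 -m pendant 'ROWS'. ROWS is JSON, a list of rows, each an object of numbers: "tx", "ty", "tz": the shift along the tool's x, y, z as a fraction of full scale; "ax", "ay", "az": the turn, a rotation vector about the tool's x, y, z as a fraction of full scale; "grip": the gripper command: -1 is shut, 1 is fully open, values between are in proportion. A call has 1 to 10 rows; each row is the pose to reach, as a shift and turn from the pose commanded when the call began, along the tool's axes at that moment; what a row does not reach only later rows make up. Full scale, the value 1, is 25 cm for a shift and 45 degrees for a turn. A row lasts 1/10 s, in which the tool goes at most 50 mm and 8.59 degrees, less where a joint would pass 70% of its speed; a pose out of reach is approached as far as the arm can. A call with a number of a shift or a turn outside -1 to 1 is refused whole. A call with a gripper value outside its range is refused whole. The fingers move at their own pace and stop on an object; the grip force is fixed at half the most. Time passes only in rows, so rows that repeat a pose let the fingers close. It gives the time, the measured TCP pose, the force, the opening and the grip force at its end, in the units of the state.
- status.get_obs(): the state, without advancing time (a new reading comes with each control period).
- grab_frame(name): name is "scene" or "side" or "wrist"; returns a dict with "img" (384x512x3 uint8, red, green, blue), "camera_matrix" (3x3 intrinsics, pixels), "R" (3x3) and "t" (3): a world point X has camera coordinates R X + t. Camera axes: x right, y down, z forward; pixel columns grow to the right and rows downward; lengths in m; the calibration is good to about 2 mm. A picture is of the moment at which its call begins. There is no depth.
- robot.hand_in(): hands the job in; it is judged then, once.
The state is a dict: "clock": time; "qpos": joint angles; "dq": joint speeds; "tau": joint torques, N m; "position": TCP position; "eef_rot": TCP orientation; "wrist_force": force on the tool from outside, world axes, zero at the start; "moment": the same for the moment, N m; "gripper_width": finger opening in m; "grip_force": force on a finger pad.
Only numpy, scipy, OpenCV 4.12 (cv2) and the standard library are available. Lean on these libraries where they do the work, as an engineer would, in place of code of your own. Each camera call takes 0.05 s, during which the arm holds its last target. There are 200 camera calls.

## Task

The steel instrument case on the counter is packed: fit the lid that belongs to it, rear edge tucked in under the fixed lip at one end of the case and the front let down until it lies flat and fully home on the rim, and then swing the clamp at the other end down onto the lid as far as it goes. Leave the instruments in the case and everything else on the counter where it is.

Things in the scene. Friction and masses are not known exactly. Their poses are not given: they have to be found in the camera images.
- case: Open steel case fixed on the counter, 170 mm long (x) by 100 mm wide (y), walls 4 mm. Origin: centre of its underside; x points to its clamp end, z up. Inner floor z = 10 mm; rim of both side walls and of the clamp-end wall z = 60 mm. Inner faces: ends x = +-81 mm, sides y = +-46 mm. The lid lies on the rim; home, its origin is at x = +1.5 to +3 mm, y within 2 mm of 0, z = 50 mm here.
- case_lip (a point): Middle of the free lower edge of the fixed lip at the case's -x end (case x = -65, z = 72 mm). There the end wall rises above the rim to z = 76 mm and the lip, 4 mm thick, overhangs inwards by 16 mm over the full width, 12 mm above the rim. The lid's rear edge goes under it, against the end wall. Axes as the case.
- case_front (a point): Middle of the clamp-end wall's top inner edge (case x = +81, z = 60 mm). The lid's front rib drops in just behind it, so a lid cannot go on from straight above (the lip) nor slide in level (this wall): raise its front 10 to 20 degrees, push its rear edge under the lip until it meets the end wall, then let the front down. Axes as the case.
- lid_long: The lid that belongs to the case: bare steel, loose, about 0.3 kg, 165 mm long (x) by 100 mm wide. Origin: centre of its underside (foot of the ribs); x to its front edge, z up. Plate 4 mm thick, z = 10 to 14 mm. 3 mm ribs reach 10 mm down from it along the front (outer face x = +78 mm) and both sides (outer faces y = +-44 mm, from x = -52.5 mm to the front); it lies level on them.
- lid_handle (a point): Middle of the long lid's handle (0, 0, 40 mm in the lid's frame): a black arched bar along x, 70 mm long, 14 mm wide, 16 mm tall (z = 32 to 48 mm), its two 12 mm feet at x = +-29 mm. Axes as the lid.
- lid_rear (a point): Middle of the long lid's rear lower plate edge (x = -82.5, z = 10 mm in its frame). The last 30 mm of plate here have no ribs: this end goes under the lip.
- lid_front (a point): Middle of the long lid's front edge, upper face (x = +82.5, z = 14 mm in its frame). Seen from above, the front half is the one with two raised beads, 3 mm tall, that run across the plate at x = 43 and 53 mm; the rear half is plain.
- lid_short: The other lid, of the same make and shape but for a smaller case: 125 mm long by 80 mm wide, 48 mm tall with its handle; origin under its centre. Bystander.
- clamp (a joint): Steel clamp hinged at the case's +x end. 0 = shut: its flat claw (50 mm wide, reaching 26 mm inwards from the hinge, underside 16 mm above it) lies on a seated lid's upper face. Grows in rad as it swings outwards, away from the lid; stop at 1.5. It starts well open. Stiff: 0.25 N m of friction (about 4 to 8 N at the lever), stays where it is left. It cannot shut over a lid that is not home.
- clamp_hinge (a point): Middle of the clamp's hinge line, which runs along the case's y (case x = +91, z = 48 mm). Axes as the case.
- clamp_tip (a point): Free end of the clamp's lever: a plate 50 mm wide, 4 mm thick, 58 mm long, that starts 20 mm above the hinge and leans 45 degrees over the lid when shut; its end is then 41 mm inwards of and 61 mm above the hinge (74 mm from it). Pushed on its outer face towards the lip end, some 40 mm above the hinge, it swings over and shuts.
- instrument_a: Steel haemostat, 130 mm long, lying in the case; origin at its middle.
- instrument_b: Steel haemostat, 115 mm long, lying in the case; origin at its middle.
- pump_bottle: White pump bottle, 72 mm across, 161 mm tall; origin under its centre. Bystander.
- flask: Conical glass flask, 90 mm across, 130 mm tall; origin under its centre. Bystander.
- jar: Amber jar, 60 mm across, 65 mm tall; origin under its centre. Bystander.
- bowl: Steel bowl, 92 mm across, 42 mm tall; origin under its centre. Bystander.
- carton: Cardboard carton 120 x 90 x 60 mm; origin under its centre. Bystander.
- pill_bottle: Small amber bottle, 44 mm across, 75 mm tall; origin under its centre. Bystander.
Mind the look-alikes: they are no part of the job. What is shaped like the lid_long but green or orange is not meant.

How it is judged:
On the way, in this order (a step that is already met when the one before it is completed fails the run):
1. the long lid lies flat and fully home on the case, rear edge under the lip, with the clamp still open (x of lid_long in the frame of case between -0.002 and 0.007 m and y of lid_long in the frame of case between -0.006 and 0.006 m and z of lid_long in the frame of case between 0.046 and 0.0535 m and angle between the z axis of lid_long and the z axis of case, either way round below 0.035 rad and angle between the x axis of lid_long and the x axis of case, either way round below 0.08 rad and x of lid_front in the frame of case above 0.05 m and value of joint clamp above 0.5 rad), for 0.2 s.
2. the clamp is shut onto the lid (x of lid_long in the frame of case between -0.002 and 0.007 m and y of lid_long in the frame of case between -0.006 and 0.006 m and z of lid_long in the frame of case between 0.046 and 0.0535 m and angle between the z axis of lid_long and the z axis of case, either way round below 0.035 rad and angle between the x axis of lid_long and the x axis of case, either way round below 0.08 rad and x of lid_front in the frame of case above 0.05 m and value of joint clamp below 0.1 rad), for 0.2 s.
At the end, for the whole second after the job is handed in: The long lid lies at rest on the case rim, its origin in the case's frame at x -2 to 7 mm, y within 6 mm, z 46 to 53.5 mm, level with the case within 2 degrees, lengthwise within 4.5 degrees and front to the clamp end; the clamp's joint is below 0.10 rad; both instruments are inside the case (all of step 2 and linear speed of lid_long below 0.02 m/s and x of instrument_a in the frame of case between -0.08 and 0.08 m and y of instrument_a in the frame of case between -0.046 and 0.046 m and z of instrument_a in the frame of case between 0 and 0.05 m and x of instrument_b in the frame of case between -0.08 and 0.08 m and y of instrument_b in the frame of case between -0.046 and 0.046 m and z of instrument_b in the frame of case between 0 and 0.05 m); the robot touches nothing.
It fails at once if another thing on the counter (the short lid or a bystander) is pushed more than 40 mm from its place (distance of any of lid_short, pump_bottle, flask, jar, bowl, carton, pill_bottle from where it was at the start of the episode above 0.04 m).
It fails at once if a bystander is tipped over (angle between any of lid_short, pump_bottle, flask, jar, bowl, carton, pill_bottle's own z axis and vertical above 0.5 rad).
It also fails if it takes over 61 s, if anything falls off the work surface, if the arm or the gripper's body presses on something with over 40 N, if the wrist force passes 120 N, or if a joint passes its speed limit or range.

## Working session

There is one attempt and no reset: what is moved stays moved. The work goes in short steps, Python scripts to look and compute and a shell command to move; the robot and the scene stay as the last step left them, time stands still between calls to the robot, and variables do not carry over. Pictures are saved under pics/ and viewed, at most 10 in all, crops included, and the job is handed in when it is done.

```bash
mkdir -p pics; cat > h.py <<'E'
import numpy as np, cv2
from workcell import status, grab_frame, robot
def snap(n,fn):
    f=grab_frame(n); cv2.imwrite('pics/'+fn,f['img'][...,::-1]); np.savez('pics/'+fn[:-4]+'.npz',**f); return f
def ray(f,u,v):
    d=np.array(f['R']).T@np.linalg.inv(f['camera_matrix'])@np.array([u,v,1.]); c=-np.array(f['R']).T@np.array(f['t']); return c,d
def onz(f,u,v,z):
    c,d=ray(f,u,v); return c+d*(z-c[2])/d[2]
def proj(f,X):
    p=np.array(f['camera_matrix'])@(np.array(f['R'])@np.array(X)+np.array(f['t'])); return p[:2]/p[2]
E
python3 - <<'E'
from h import *
a=snap('scene','s0.png');b=snap('side','d0.png');
o=status.get_obs();print(o['position'],o['eef_rot'],o['clock'],o['wrist_force'])
for f in(a,b):print(ray(f,256,192))
E
```

```text
[ 0.18745883 -0.59590669  0.21891427] [[ 9.53904750e-01  3.00109257e-01 -4.01973118e-04]
 [ 3.00109514e-01 -9.53904243e-01  9.87559549e-04]
 [-8.70681006e-05 -1.06267370e-03 -9.99999432e-01]] 0.1 [-0.25068819  0.70949709  0.2044972 ]
(array([ 0.90179179, -0.71884887,  1.49657274]), array([-0.23552122,  0.42827404, -0.87266269]))
(array([-0.14121587,  0.92771012,  0.96174046]), array([ 0.46461324, -0.63961223, -0.61248942]))
```

View pics/s0.png

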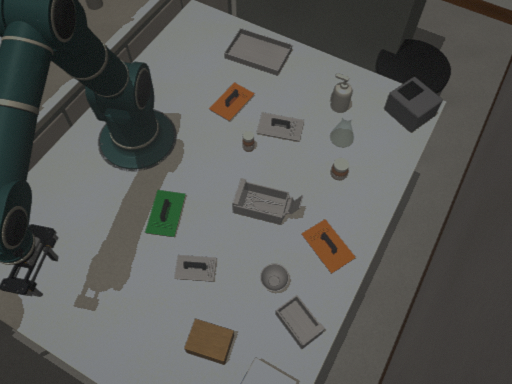

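View pics/d0.png

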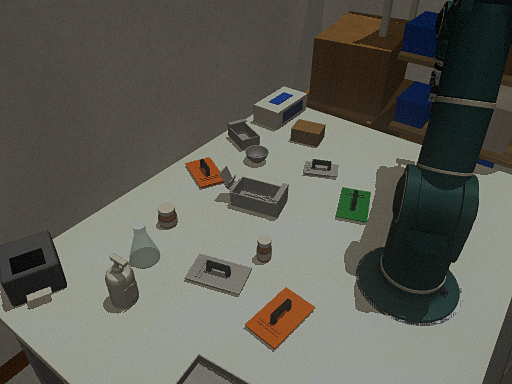

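Scene view: the bare steel lids are at (281,126) and (196,268). The green one (166,213) and the orange ones (232,101) and (328,245) are look-alikes. The case is at (265,202), with its clamp at (296,203) and lip at (240,190). The lid at (281,126) looks larger, so I'll check that in an enlarged mosaic.

```bash
python3 - <<'E'
from h import *
s=cv2.imread('pics/s0.png');d=cv2.imread('pics/d0.png')
def c(i,x,y,w=66,h=50):return cv2.resize(i[y:y+h,x:x+w],(396,298),interpolation=cv2.INTER_CUBIC)
m=np.vstack([np.hstack([c(s,248,102),c(s,163,243)]),np.hstack([c(s,230,175,80,60),c(d,180,247,80,60)])])
cv2.imwrite('pics/m0.png',m)
a=np.load('pics/s0.npz')
g=cv2.cvtColor(s,cv2.COLOR_BGR2HSV)
for n,(x,y) in dict(A=(281,126),B=(196,268)).items():
    # plate vs bright counter
    x0,y0=x-40,y-32;sub=g[y0:y0+64,x0:x0+80]
    print(n,g[y-9,x-8],g[y+7,x+15],g[y0+4,x0+4], g[y+30,x])
E
```

```text
A [ 15  14 110] [ 15  14 108] [ 13 176 126] [ 70   6 131]
B [ 12  12 110] [15 11 92] [ 98   8 131] [102  10 131]
```

View pics/m0.png

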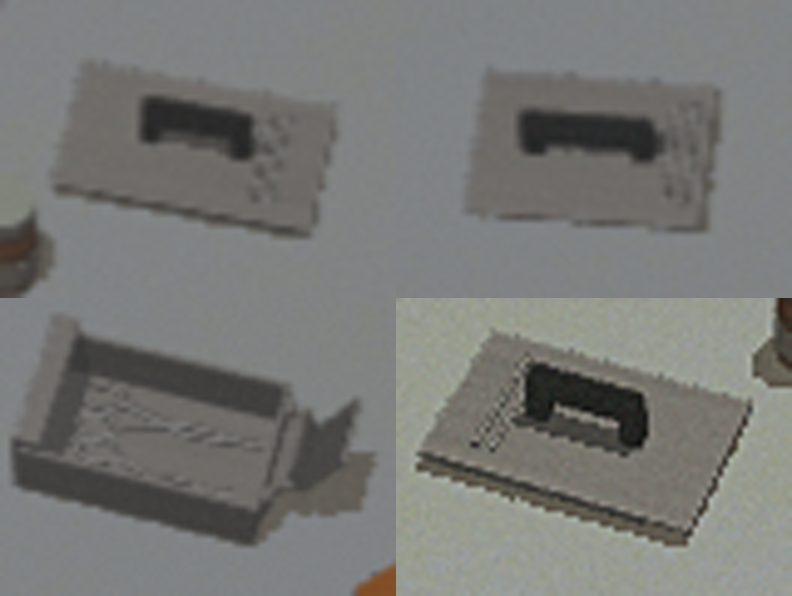

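Mosaic: top-left is lid A, the larger one relative to its handle, with beads on its right (front) half. Top-right is lid B, the shorter one. Bottom-left is the case, lip on the left and clamp open on the right. I'll compute sizes from the corners.

```bash
python3 - <<'E'
from h import *
a=np.load('pics/s0.npz');b=np.load('pics/d0.npz')
def L(name,f,P,k,o,z):
    Q=np.array([onz(f,p[0]/k+o[0],p[1]/k+o[1],z)[:2] for p in P]);e=np.linalg.norm(Q-np.roll(Q,-1,0),axis=1)
    print(name,'c',Q.mean(0).round(4),'edges',e.round(3),'yaw of 0->1 / 3->2',[np.degrees(np.arctan2(*(Q[j]-Q[i])[::-1])).round(1) for i,j in((0,1),(3,2))]);return Q
L('A',a,[(80,62),(337,103),(313,235),(55,187)],6,(248,102),.014)
L('B',a,[(487,70),(720,90),(705,230),(468,212)],6,(163-66,243),.014)
L('Aside',b,[(751-396,403-298),(487-396,332-298),(418-396,455-298),(688-396,535-298)],4.95,(180,247),.014)
# case: lip top z=.076: outer corners
print('lip top',[onz(a,x/4.95+230,(y-298)/4.95+175,.076).round(4) for x,y in((55,315),(12,440),(80,332),(45,448))])
print('rim front',[onz(a,x/4.95+230,(y-298)/4.95+175,.060).round(4) for x,y in((292,383),(258,505))])
o=status.get_obs();f=grab_frame('wrist');print(ray(f,256,192), o['position'], f['camera_matrix'][0,0])
E
```

```text
A c [0.4432 0.3011] edges [0.166 0.104 0.163 0.1  ] yaw of 0->1 / 3->2 [np.float64(18.3), np.float64(16.8)]
B c [ 0.4721 -0.3257] edges [0.126 0.078 0.125 0.079] yaw of 0->1 / 3->2 [np.float64(24.3), np.float64(24.9)]
Aside c [0.44   0.3044] edges [0.168 0.1   0.163 0.102] yaw of 0->1 / 3->2 [np.float64(17.2), np.float64(16.7)]
lip top [array([ 0.449 , -0.0008,  0.076 ]), array([ 0.4728, -0.098 ,  0.076 ]), array([ 0.4705, -0.004 ,  0.076 ]), array([ 0.4948, -0.0923,  0.076 ])]
rim front [array([0.6108, 0.0403, 0.06  ]), array([ 0.6338, -0.0526,  0.06  ])]
(array([ 0.25720498, -0.57606309,  0.38550153]), array([-0.23651686, -0.09024542, -0.967573  ])) [ 0.18745883 -0.59590669  0.21891427] 264.87378578211224
```

Lid A measures 165 x 100, so it is lid_long, and its beads/front point towards the clamp side at about 17° yaw. Next I'll go over the case for a wrist view.

```bash
cat >> h.py <<'E'
from scipy.spatial.transform import Rotation as Ro
def Rt(yaw,pitch=0): # tool down, x at yaw(deg); pitch: nose-up of x axis (deg)
    c,s=np.cos(np.radians(yaw)),np.sin(np.radians(yaw))
    R=np.array([[c,s,0],[s,-c,0],[0,0,-1.]])
    return R@Ro.from_rotvec([0,np.radians(pitch),0]).as_matrix() # checked sign: x -> +z for pitch>0
def delta(p,R,p0=None,R0=None):
    o=status.get_obs();p0=o['position'] if p0 is None else p0;R0=np.array(o['eef_rot']) if R0 is None else R0
    return (R0.T@(np.array(p)-p0)/.25).round(3),(Ro.from_matrix(R0.T@R).as_rotvec()/np.radians(45)).round(4)
E
python3 - <<'E'
from h import *
print(Rt(0,15)[:,0]); print(delta([.54,-.03,.30],Rt(15)))
E
```

```text
[0.96592583 0.         0.25881905]
(array([ 2.024, -1.737, -0.323]), array([-0.0011,  0.0001,  0.0547]))
```

```bash
python3 -m pendant '[{"tz":-0.32,"grip":1},{"tz":-0.32,"tx":0.2,"ty":-0.2},{"tx":0.7,"ty":-0.6,"tz":-0.32},{"tx":0.7,"ty":-0.6,"tz":-0.32},{"tx":0.7,"ty":-0.6,"tz":-0.32},{"tx":0.7,"ty":-0.6,"tz":-0.32},{"tx":0.7,"ty":-0.6,"tz":-0.32},{"tx":0.7,"ty":-0.6,"tz":-0.32}]'
python3 -m pendant '[{"tx":1,"ty":-0.85},{"tx":1,"ty":-0.85},{"tx":1,"ty":-0.85},{"tx":1,"ty":-0.85},{"tx":1,"ty":-0.85},{"tx":1,"ty":-0.85},{"tx":1,"ty":-0.85},{"tx":1,"ty":-0.85},{"tx":1,"ty":-0.85},{"tx":1,"ty":-0.85}]'
python3 -c "
from h import *
print(delta([.54,-.03,.30],Rt(15)))"
```

```text
(array([ 2.024, -1.737, -0.323]), array([-0.0011,  0.0001,  0.0547]))$[0]: bad value
$[0]: bad value
```

```bash
python3 -m pendant '[{"tx":0,"ty":0,"tz":-0.32,"ax":0,"ay":0,"az":0,"grip":1},{"tx":0.2,"ty":-0.2,"tz":-0.32,"ax":0,"ay":0,"az":0,"grip":1},{"tx":0.7,"ty":-0.6,"tz":-0.32,"ax":0,"ay":0,"az":0,"grip":1},{"tx":0.7,"ty":-0.6,"tz":-0.32,"ax":0,"ay":0,"az":0,"grip":1},{"tx":0.7,"ty":-0.6,"tz":-0.32,"ax":0,"ay":0,"az":0,"grip":1},{"tx":0.7,"ty":-0.6,"tz":-0.32,"ax":0,"ay":0,"az":0,"grip":1},{"tx":0.7,"ty":-0.6,"tz":-0.32,"ax":0,"ay":0,"az":0,"grip":1}]'
python3 -c "
from h import *
print(delta([.54,-.03,.30],Rt(15)))"
```

```text
clock: 0.85
position: [0.3124, -0.3968, 0.3]
eef_rot: [[0.952, 0.306, 0.001], [0.306, -0.952, -0.0], [0.001, 0.0, -1.0]]
wrist_force: [-0.1, -1.4, -0.1]
gripper_width: 0.094
grip_force: 0.0
(array([ 1.316e+00, -1.118e+00,  1.000e-03]), array([ 0.0004, -0.0013,  0.0627]))
```

```bash
python3 -m pendant '[{"tx":0.95,"ty":-0.8,"tz":0,"ax":0,"ay":0,"az":0.05,"grip":1},{"tx":0.95,"ty":-0.8,"tz":0,"ax":0,"ay":0,"az":0.05,"grip":1},{"tx":0.95,"ty":-0.8,"tz":0,"ax":0,"ay":0,"az":0.05,"grip":1},{"tx":0.95,"ty":-0.8,"tz":0,"ax":0,"ay":0,"az":0.05,"grip":1},{"tx":0.95,"ty":-0.8,"tz":0,"ax":0,"ay":0,"az":0.05,"grip":1},{"tx":0.95,"ty":-0.8,"tz":0,"ax":0,"ay":0,"az":0.05,"grip":1},{"tx":0.95,"ty":-0.8,"tz":0,"ax":0,"ay":0,"az":0.05,"grip":1}]'
python3 -m pendant '[{"tx":0.36,"ty":-0.31,"tz":0,"ax":0,"ay":0,"az":0,"grip":1},{"tx":0.36,"ty":-0.31,"tz":0,"ax":0,"ay":0,"az":0,"grip":1},{"tx":0.36,"ty":-0.31,"tz":0,"ax":0,"ay":0,"az":0,"grip":1},{"tx":0.36,"ty":-0.31,"tz":0,"ax":0,"ay":0,"az":0,"grip":1},{"tx":0.36,"ty":-0.31,"tz":0,"ax":0,"ay":0,"az":0,"grip":1},{"tx":0.36,"ty":-0.31,"tz":0,"ax":0,"ay":0,"az":0,"grip":1}]'
python3 - <<'E'
from h import *
f=snap('wrist','w0.png')
i=cv2.imread('pics/w0.png');cv2.imwrite('pics/w0b.png',cv2.resize(i,(768,576),interpolation=cv2.INTER_CUBIC))
print(status.get_obs()['dq'].round(3) if hasattr(status.get_obs()['dq'],'round') else 0)
E
```

```text
clock: 1.55
position: [0.478, -0.1341, 0.2994]
eef_rot: [[0.963, 0.268, 0.001], [0.268, -0.963, 0.001], [0.001, -0.001, -1.0]]
wrist_force: [-0.9, -1.0, 0.0]
gripper_width: 0.0938
grip_force: 0.0
clock: 2.15
position: [0.5421, -0.0418, 0.2993]
eef_rot: [[0.965, 0.26, -0.0], [0.26, -0.965, -0.0], [-0.001, 0.0, -1.0]]
wrist_force: [0.8, -0.5, 0.1]
gripper_width: 0.0939
grip_force: 0.0
[-0.002 -0.002 -0.007 -0.001 -0.     0.    -0.005]
```

View pics/w0b.png

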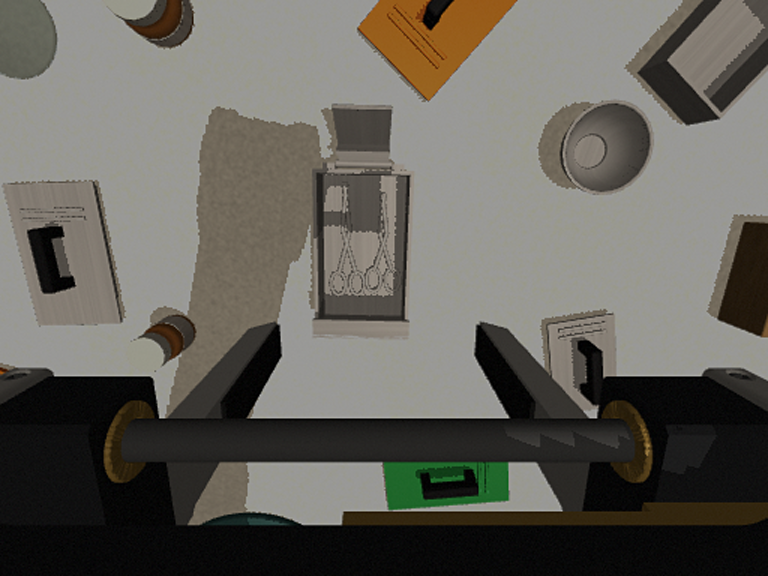

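Wrist view (1.5x): the case spans (313,170) to (412,336), with the lip at the bottom (rows 318-336), the clamp at the top (tip row 105) and the instruments inside. lid_long is on the left at (65,250), its beads towards the clamp side.

```bash
python3 - <<'E'
from h import *
f=np.load('pics/w0.npz')
g=lambda x,y,z:onz(f,x/1.5,y/1.5,z)[:2]
lo=[g(313,336,.072),g(409,337,.072)]; li=[g(314,319,.076),g(410,320,.076)]; fr=[g(314,170,.06),g(412,170,.06)]
for n,q in(('lipouter',lo),('lipinner',li),('front',fr)):print(n,np.round(q,4),np.linalg.norm(q[0]-q[1]).round(4),np.mean(q,0).round(4))
m=np.mean(fr,0);l=np.mean(li,0);v=m-l;print('len (150)',np.linalg.norm(v),'yaw',np.degrees(np.arctan2(v[1],v[0])),[np.degrees(np.arctan2((q[0]-q[1])[1],(q[0]-q[1])[0]))-90 for q in(lo,li,fr)])
u=v/np.linalg.norm(v);print('centre',l+65*u/1000,m-.085*u)
Q=np.array([g(x,y,.014) for x,y in((5,183),(98,180),(122,321),(38,325))]);print('lid',Q.round(4),Q.mean(0))
t=[g(333,105,.1),g(391,105,.1)];print('tip',np.round(t,3), np.linalg.norm(t[0]-t[1]), (np.mean(t,0)-m)@u)
E
```

```text
lipouter [[ 0.4447  0.0007]
 [ 0.4701 -0.0976]] 0.1016 [ 0.4574 -0.0485]
lipinner [[ 0.465   0.0036]
 [ 0.4899 -0.0926]] 0.0994 [ 0.4774 -0.0445]
front [[ 0.6094  0.0389]
 [ 0.6344 -0.0538]] 0.0961 [ 0.6219 -0.0074]
len (150) 0.14913088377746367 yaw 14.39458241576152 [np.float64(14.457582443309576), np.float64(14.464276064412061), np.float64(15.089972850717146)]
centre [ 0.54039358 -0.02835407] [ 0.53955175 -0.02857013]
lid [[0.5071 0.3714]
 [0.537  0.2729]
 [0.379  0.2303]
 [0.3475 0.3275]] [0.44262518 0.30053652]
tip [[ 0.666  0.029]
 [ 0.679 -0.019]] 0.04931646358886544 0.05173176458155505
```

```bash
python3 - <<'E'
from h import *
print(delta([.44,.29,.22],Rt(17.1)))
E
```

```text
(array([-0.049, -1.388,  0.317]), array([ 0.0006,  0.0004, -0.0446]))
```

```bash
python3 -m pendant '[{"tx":0,"ty":-1,"tz":0,"ax":0,"ay":0,"az":-0.04,"grip":0.2},{"tx":0,"ty":-1,"tz":0,"ax":0,"ay":0,"az":-0.04,"grip":0.2},{"tx":0,"ty":-1,"tz":0,"ax":0,"ay":0,"az":-0.04,"grip":0.2},{"tx":0,"ty":-1,"tz":0,"ax":0,"ay":0,"az":-0.04,"grip":0.2},{"tx":0,"ty":-1,"tz":0,"ax":0,"ay":0,"az":-0.04,"grip":0.2},{"tx":0,"ty":-1,"tz":0,"ax":0,"ay":0,"az":-0.04,"grip":0.2},{"tx":0,"ty":-1,"tz":0,"ax":0,"ay":0,"az":-0.04,"grip":0.2}]'
python3 -m pendant '[{"tx":-0.05,"ty":-0.38,"tz":0.32,"ax":0,"ay":0,"az":0,"grip":0.2},{"tx":-0.05,"ty":-0.38,"tz":0.32,"ax":0,"ay":0,"az":0,"grip":0.2},{"tx":-0.05,"ty":-0.38,"tz":0.32,"ax":0,"ay":0,"az":0,"grip":0.2},{"tx":-0.05,"ty":-0.38,"tz":0.32,"ax":0,"ay":0,"az":0,"grip":0.2},{"tx":-0.05,"ty":-0.38,"tz":0.32,"ax":0,"ay":0,"az":0,"grip":0.2},{"tx":-0.05,"ty":-0.38,"tz":0.32,"ax":0,"ay":0,"az":0,"grip":0.2},{"tx":-0.05,"ty":-0.38,"tz":0.32,"ax":0,"ay":0,"az":0,"grip":0.2}]'
python3 - <<'E'
from h import *
f=snap('wrist','w1.png')
i=cv2.imread('pics/w1.png');cv2.imwrite('pics/w1b.png',cv2.resize(i,(768,576),interpolation=cv2.INTER_CUBIC))
E
```

```text
clock: 2.9
position: [0.4768, 0.2009, 0.2996]
eef_rot: [[0.956, 0.293, 0.0], [0.293, -0.956, -0.0], [0.0, 0.0, -1.0]]
wrist_force: [-0.1, -0.4, -0.3]
gripper_width: 0.0567
grip_force: 0.0
clock: 3.6
position: [0.4383, 0.2871, 0.2202]
eef_rot: [[0.957, 0.29, 0.001], [0.29, -0.957, 0.0], [0.001, 0.0, -1.0]]
wrist_force: [0.1, 1.2, 1.0]
gripper_width: 0.0565
grip_force: 0.0
```

View pics/w1b.png

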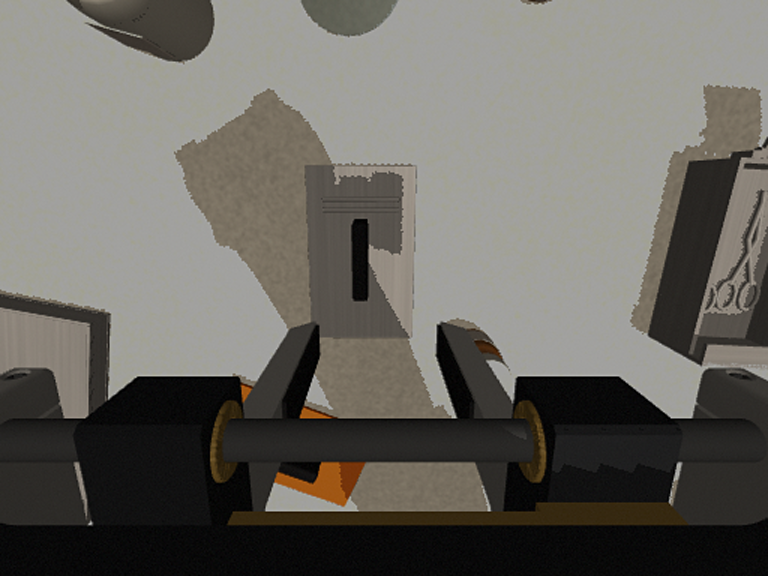

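Wrist view (1.5x): lid_long has corners (304,165), (416,165), (413,338) and (309,338), beads at rows 197-211 (front, at the top) and the handle top at x 352-368, y 219-300.

```bash
python3 - <<'E'
from h import *
f=np.load('pics/w1.npz')
g=lambda x,y,z:onz(f,x/1.5,y/1.5,z)[:2]
Q=np.array([g(x,y,.014) for x,y in((304,165),(416,165),(413,338),(309,338))]);print('lid',Q.mean(0),np.linalg.norm(Q-np.roll(Q,1,0),axis=1))
v=Q[:2].mean(0)-Q[2:].mean(0);print(np.degrees(np.arctan2(v[1],v[0])))
h=[g(360.5,219,.048),g(359.5,300,.045)];v=h[0]-h[1];print('handle',np.mean(h,0),np.linalg.norm(v),np.degrees(np.arctan2(v[1],v[0])))
p=np.mean(h,0)
print('pill',g(480,345,.075))
print(delta([*p,.034],Rt(17.1)), delta([*Q.mean(0),.034],Rt(17.1)))
E
```

```text
lid [0.44043892 0.30275582] [0.16592355 0.10058143 0.16589403 0.10422607]
16.5950666271387
handle [0.44240028 0.30241829] 0.07204489809772696 15.455621877921727
pill [0.40805527 0.18587813]
(array([ 0.033, -0.053,  0.744]), array([ 0.0002, -0.0013, -0.0044])) (array([ 0.026, -0.056,  0.744]), array([ 0.0002, -0.0013, -0.0044]))
```

```bash
python3 -m pendant '[{"tx":0.03,"ty":-0.055,"tz":0.2,"ax":0,"ay":0,"az":0,"grip":0},{"tx":0.03,"ty":-0.055,"tz":0.4,"ax":0,"ay":0,"az":0,"grip":0},{"tx":0.03,"ty":-0.055,"tz":0.55,"ax":0,"ay":0,"az":0,"grip":0},{"tx":0.03,"ty":-0.055,"tz":0.68,"ax":0,"ay":0,"az":0,"grip":0},{"tx":0.03,"ty":-0.055,"tz":0.74,"ax":0,"ay":0,"az":0,"grip":0},{"tx":0.03,"ty":-0.055,"tz":0.74,"ax":0,"ay":0,"az":0,"grip":0},{"tx":0.03,"ty":-0.055,"tz":0.74,"ax":0,"ay":0,"az":0,"grip":0}]'
python3 -m pendant '[{"tx":0,"ty":0,"tz":0,"ax":0,"ay":0,"az":0,"grip":-1},{"tx":0,"ty":0,"tz":0,"ax":0,"ay":0,"az":0,"grip":-1},{"tx":0,"ty":0,"tz":0,"ax":0,"ay":0,"az":0,"grip":-1},{"tx":0,"ty":0,"tz":0,"ax":0,"ay":0,"az":0,"grip":-1},{"tx":0,"ty":0,"tz":0,"ax":0,"ay":0,"az":0,"grip":-1},{"tx":0,"ty":0,"tz":0,"ax":0,"ay":0,"az":0,"grip":-1}]'
```

```text
clock: 4.35
position: [0.4411, 0.304, 0.0358]
eef_rot: [[0.956, 0.292, 0.001], [0.292, -0.956, 0.001], [0.001, -0.0, -1.0]]
wrist_force: [0.3, 0.6, 1.4]
gripper_width: 0.047
grip_force: 0.0
clock: 4.95
position: [0.4404, 0.3037, 0.0348]
eef_rot: [[0.956, 0.293, 0.0], [0.293, -0.956, 0.0], [0.0, -0.0, -1.0]]
wrist_force: [-1.4, -0.9, 6.4]
gripper_width: 0.0136
grip_force: 30.0
```

Gripped (13.6 mm wide, 30 N). Lifting, and working out the approach poses.

```bash
cat >> h.py <<'E'
C=np.array([.540,-.0285]);YAW=14.5
def case2w(P):
    c,s=np.cos(np.radians(YAW)),np.sin(np.radians(YAW));return np.array([C[0]+c*P[0]-s*P[1],C[1]+s*P[0]+c*P[1],P[2]])
def w2case(P):
    c,s=np.cos(np.radians(YAW)),np.sin(np.radians(YAW));d=np.array(P)[:2]-C;return np.array([c*d[0]+s*d[1],-s*d[0]+c*d[1],P[2]])
def tcp(ex,ez,th,y=0,gx=.0819,gz=.025):
    c,s=np.cos(np.radians(th)),np.sin(np.radians(th))
    return case2w([ex+c*gx-s*gz,y,ez+s*gx+c*gz]),Rt(YAW,th)
E
python3 -m pendant '[{"tx":0,"ty":0,"tz":-0.1,"ax":0,"ay":0,"az":0,"grip":-1},{"tx":0,"ty":0,"tz":-0.2,"ax":0,"ay":0,"az":0,"grip":-1},{"tx":0,"ty":0,"tz":-0.35,"ax":0,"ay":0,"az":0,"grip":-1},{"tx":0,"ty":0,"tz":-0.5,"ax":0,"ay":0,"az":0,"grip":-1},{"tx":0,"ty":0,"tz":-0.65,"ax":0,"ay":0,"az":0,"grip":-1},{"tx":0,"ty":0,"tz":-0.8,"ax":0,"ay":0,"az":0,"grip":-1},{"tx":0,"ty":0,"tz":-0.8,"ax":0,"ay":0,"az":0,"grip":-1}]'
python3 - <<'E'
from h import *
print(delta(*tcp(-.055,.13,15)))
E
```

```text
clock: 5.65
position: [0.4415, 0.3049, 0.2387]
eef_rot: [[0.956, 0.293, 0.005], [0.293, -0.956, 0.003], [0.006, -0.001, -1.0]]
wrist_force: [0.3, 0.5, -4.2]
gripper_width: 0.0139
grip_force: 30.0
(array([0.055, 1.394, 0.252]), array([-0.0089,  0.3257,  0.0554]))
```

```bash
python3 -m pendant '[{"tx":0.04,"ty":0.15,"tz":0,"ax":0,"ay":0,"az":0,"grip":-1},{"tx":0.04,"ty":0.35,"tz":0,"ax":0,"ay":0,"az":0.06,"grip":-1},{"tx":0.04,"ty":0.55,"tz":0,"ax":0,"ay":0,"az":0.06,"grip":-1},{"tx":0.04,"ty":0.75,"tz":0,"ax":0,"ay":0,"az":0.06,"grip":-1},{"tx":0.04,"ty":0.9,"tz":0,"ax":0,"ay":0,"az":0.06,"grip":-1},{"tx":0.04,"ty":1,"tz":0,"ax":0,"ay":0,"az":0.06,"grip":-1},{"tx":0.04,"ty":1,"tz":0,"ax":0,"ay":0,"az":0.06,"grip":-1}]'
python3 -m pendant '[{"tx":0,"ty":0.1,"tz":0,"ax":0,"ay":0.06,"az":0,"grip":-1},{"tx":0,"ty":0.2,"tz":0,"ax":0,"ay":0.12,"az":0,"grip":-1},{"tx":0,"ty":0.3,"tz":0,"ax":0,"ay":0.18,"az":0,"grip":-1},{"tx":0,"ty":0.36,"tz":0,"ax":0,"ay":0.24,"az":0,"grip":-1},{"tx":0,"ty":0.38,"tz":0,"ax":0,"ay":0.3,"az":0,"grip":-1},{"tx":0,"ty":0.39,"tz":0,"ax":0,"ay":0.33,"az":0,"grip":-1},{"tx":0,"ty":0.39,"tz":0,"ax":0,"ay":0.33,"az":0,"grip":-1},{"tx":0,"ty":0.39,"tz":0,"ax":0,"ay":0.33,"az":0,"grip":-1}]'
python3 - <<'E'
from h import *
print(delta(*tcp(-.055,.13,15)))
a=snap('side','d1.png')['img'];b=snap('scene','s1.png')['img']
c=lambda i,x,y,w,h:cv2.resize(i[y:y+h,x:x+w],(400,300),interpolation=cv2.INTER_CUBIC)
m=np.hstack([c(a,200,130,120,90),c(b,215,155,120,90)]);cv2.imwrite('pics/m1.png',m[...,::-1])
E
```

```text
clock: 6.35
position: [0.5233, 0.0635, 0.2331]
eef_rot: [[0.97, 0.242, -0.002], [0.242, -0.97, -0.001], [-0.002, 0.001, -1.0]]
wrist_force: [-0.2, 1.0, -3.9]
gripper_width: 0.0139
grip_force: 30.0
clock: 7.15
position: [0.547, -0.0262, 0.2342]
eef_rot: [[0.937, 0.248, 0.247], [0.24, -0.969, 0.064], [0.255, -0.0, -0.967]]
wrist_force: [0.0, -0.0, -3.0]
gripper_width: 0.014
grip_force: 30.0
(array([-0.02 ,  0.002,  0.238]), array([ 0.0002,  0.005 , -0.0031]))
```

View pics/m1.png

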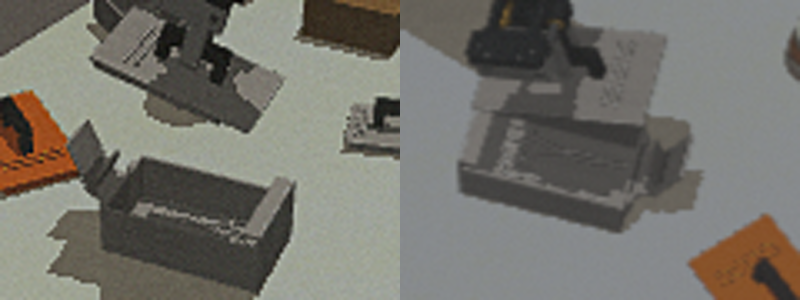

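The lid is held tilted with its front (beads) towards the clamp. In the side crop its rear corners are about (250,130) and (285,75). I'll check where the predicted corners fall.

```bash
python3 - <<'E'
from h import *
o=status.get_obs();p=o['position'];R=np.array(o['eef_rot'])
L=R@np.diag([1,-1,-1])
for n,k,ox,oy,off in(('d1',3.333,200,130,0),('s1',3.333,215,155,400)):
    f=np.load(f'pics/{n}.npz')
    for nm,q in dict(RL=(-82.5,50,12),RR=(-82.5,-50,12),FL=(82.5,50,12),FR=(82.5,-50,12)).items():
        X=p+L@((np.array(q)-[-.6,0,35])/1000);u=proj(f,X);print(n,nm,((u-[ox,oy])*k+[off,0]).round(0))
    for nm,q in dict(cFL=(85,50,60),cFR=(85,-50,60),cRL=(-85,50,76),cRR=(-85,-50,76),liL=(-65,50,76),liR=(-65,-50,76)).items():
        u=proj(f,case2w(np.array(q)/1000));print(n,nm,((u-[ox,oy])*k+[off,0]).round(0))
E
```

```text
d1 RL [246. 135.]
d1 RR [282.  80.]
d1 FL [86. 59.]
d1 FR [130.   9.]
d1 cFL [100. 209.]
d1 cFR [140. 155.]
d1 cRL [261. 238.]
d1 cRR [294. 180.]
d1 liL [241. 233.]
d1 liR [276. 175.]
s1 RL [501.  19.]
s1 RR [471. 107.]
s1 FL [668.  32.]
s1 FR [643. 124.]
s1 cFL [646. 123.]
s1 cFR [623. 209.]
s1 cRL [484.  77.]
s1 cRR [456. 161.]
s1 liL [503.  81.]
s1 liR [475. 166.]
```

```bash
python3 - <<'E'
from h import *
print(delta(*tcp(-.055,.08,15)));print(delta(*tcp(-.055,.064,15)))
E
```

```text
(array([-0.073,  0.002,  0.432]), array([ 0.0001,  0.0043, -0.0028]))
(array([-0.089,  0.002,  0.494]), array([ 0.0001,  0.0043, -0.0028]))
```

```bash
python3 -m pendant '[{"tx":-0.02,"ty":0.002,"tz":0.12,"ax":0,"ay":0.004,"az":-0.003,"grip":-1},{"tx":-0.05,"ty":0.002,"tz":0.25,"ax":0,"ay":0.004,"az":-0.003,"grip":-1},{"tx":-0.07,"ty":0.002,"tz":0.36,"ax":0,"ay":0.004,"az":-0.003,"grip":-1},{"tx":-0.08,"ty":0.002,"tz":0.43,"ax":0,"ay":0.004,"az":-0.003,"grip":-1},{"tx":-0.087,"ty":0.002,"tz":0.47,"ax":0,"ay":0.004,"az":-0.003,"grip":-1},{"tx":-0.089,"ty":0.002,"tz":0.49,"ax":0,"ay":0.004,"az":-0.003,"grip":-1},{"tx":-0.089,"ty":0.002,"tz":0.494,"ax":0,"ay":0.004,"az":-0.003,"grip":-1},{"tx":-0.089,"ty":0.002,"tz":0.494,"ax":0,"ay":0.004,"az":-0.003,"grip":-1}]'
python3 - <<'E'
from h import *
print(w2case(status.get_obs()['position']),delta(*tcp(-.055,.064,15)),delta(*tcp(-.08,.062,15)),delta(*tcp(-.081,.0615,15)))
a=snap('side','d2.png')['img'];b=snap('scene','s2.png')['img']
c=lambda i,x,y,w,h:cv2.resize(i[y:y+h,x:x+w],(400,300),interpolation=cv2.INTER_CUBIC)
m=np.hstack([c(a,220,160,80,60),c(b,225,170,80,60)]);cv2.imwrite('pics/m2.png',m[...,::-1])
E
```

```text
clock: 8.05
position: [0.5575, -0.0249, 0.11]
eef_rot: [[0.935, 0.249, 0.252], [0.241, -0.968, 0.064], [0.26, 0.001, -0.966]]
wrist_force: [-0.5, 0.2, -3.0]
gripper_width: 0.0138
grip_force: 30.0
[ 0.01786271 -0.00087288  0.11004823] (array([-0.002, -0.003,  0.002]), array([ 0.0014, -0.0016, -0.0009])) (array([-0.1  , -0.003, -0.016]), array([ 0.0014, -0.0016, -0.0009])) (array([-0.105, -0.003, -0.015]), array([ 0.0014, -0.0016, -0.0009]))
```

View pics/m2.png

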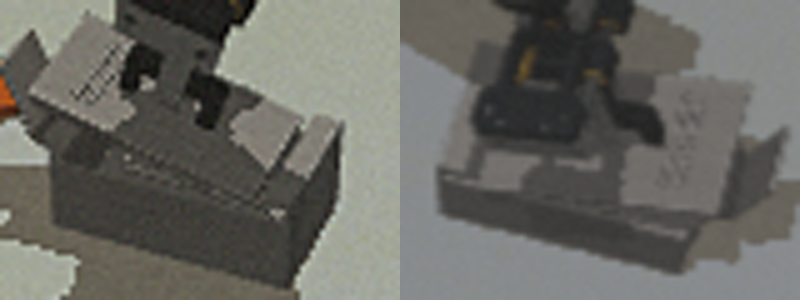

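Both views show the rear edge just ahead of the lip, down at the rim, with no contact. Next I slide it under the lip.

```bash
python3 -m pendant '[{"tx":-0.02,"ty":-0.003,"tz":-0.003,"ax":0,"ay":0,"az":0,"grip":-1},{"tx":-0.04,"ty":-0.003,"tz":-0.006,"ax":0,"ay":0,"az":0,"grip":-1},{"tx":-0.055,"ty":-0.003,"tz":-0.009,"ax":0,"ay":0,"az":0,"grip":-1},{"tx":-0.07,"ty":-0.003,"tz":-0.012,"ax":0,"ay":0,"az":0,"grip":-1},{"tx":-0.08,"ty":-0.003,"tz":-0.014,"ax":0,"ay":0,"az":0,"grip":-1},{"tx":-0.08,"ty":-0.003,"tz":-0.014,"ax":0,"ay":0,"az":0,"grip":-1},{"tx":-0.08,"ty":-0.003,"tz":-0.014,"ax":0,"ay":0,"az":0,"grip":-1}]'
python3 - <<'E'
from h import *
print(w2case(status.get_obs()['position']),delta(*tcp(-.08,.062,15)),delta(*tcp(-.081,.0615,15)))
E
```

```text
clock: 8.85
position: [0.5374, -0.0293, 0.1076]
eef_rot: [[0.935, 0.249, 0.251], [0.241, -0.968, 0.064], [0.259, 0.001, -0.966]]
wrist_force: [-0.9, 0.5, -3.0]
gripper_width: 0.0135
grip_force: 30.0
[-2.71397871e-03 -7.74309259e-05  1.07622622e-01] (array([-0.018, -0.   , -0.004]), array([ 0.0011, -0.0008, -0.001 ])) (array([-0.023, -0.   , -0.003]), array([ 0.0011, -0.0008, -0.001 ]))
```

```bash
python3 -m pendant '[{"tx":-0.008,"ty":0,"tz":-0.002,"ax":0,"ay":0,"az":0,"grip":-1},{"tx":-0.015,"ty":0,"tz":-0.003,"ax":0,"ay":0,"az":0,"grip":-1},{"tx":-0.02,"ty":0,"tz":-0.004,"ax":0,"ay":0,"az":0,"grip":-1},{"tx":-0.024,"ty":0,"tz":-0.005,"ax":0,"ay":0,"az":0,"grip":-1},{"tx":-0.024,"ty":0,"tz":-0.005,"ax":0,"ay":0,"az":0,"grip":-1}]'
python3 -m pendant '[{"tx":-0.004,"ty":0,"tz":-0.001,"ax":0,"ay":0,"az":0,"grip":-1},{"tx":-0.008,"ty":0,"tz":-0.002,"ax":0,"ay":0,"az":0,"grip":-1},{"tx":-0.008,"ty":0,"tz":-0.002,"ax":0,"ay":0,"az":0,"grip":-1}]'
python3 - <<'E'
from h import *
print(w2case(status.get_obs()['position']),delta(*tcp(-.081,.0615,15)))
E
```

```text
clock: 9.35
position: [0.5328, -0.0307, 0.1081]
eef_rot: [[0.934, 0.249, 0.254], [0.241, -0.968, 0.064], [0.262, 0.001, -0.965]]
wrist_force: [7.1, 0.8, -1.8]
gripper_width: 0.0138
grip_force: 30.0
clock: 9.65
position: [0.5321, -0.031, 0.1088]
eef_rot: [[0.934, 0.249, 0.257], [0.241, -0.968, 0.064], [0.265, 0.002, -0.964]]
wrist_force: [11.8, 2.4, 0.8]
gripper_width: 0.0136
grip_force: 30.0
[-0.00826216 -0.00045459  0.10884153] (array([-0.002, -0.002,  0.008]), array([ 0.0024, -0.0082, -0.0007]))
```

Contact with the end wall, 12 N, where expected. Next I let the front down about the rear edge.

```bash
python3 - <<'E'
from h import *
for th,z in((12,.062),(9,.0615),(6,.061),(3,.061),(1,.061)):print(th,*delta(*tcp(-.081,z,th)))
E
```

```text
12 [ 0.003 -0.002  0.023] [ 0.0024 -0.0749 -0.0007]
9 [ 0.006 -0.002  0.042] [ 0.0024 -0.1415 -0.0008]
6 [ 0.008 -0.002  0.062] [ 0.0024 -0.2082 -0.0009]
3 [ 0.01  -0.002  0.08 ] [ 0.0024 -0.2749 -0.0009]
1 [ 0.011 -0.002  0.092] [ 0.0024 -0.3193 -0.001 ]
```

```bash
python3 -m pendant '[{"tx":0.002,"ty":0,"tz":0.012,"ax":0,"ay":-0.03,"az":0,"grip":-1},{"tx":0.003,"ty":0,"tz":0.023,"ax":0,"ay":-0.07,"az":0,"grip":-1},{"tx":0.005,"ty":0,"tz":0.033,"ax":0,"ay":-0.105,"az":0,"grip":-1},{"tx":0.006,"ty":0,"tz":0.042,"ax":0,"ay":-0.14,"az":0,"grip":-1},{"tx":0.007,"ty":0,"tz":0.052,"ax":0,"ay":-0.175,"az":0,"grip":-1},{"tx":0.008,"ty":0,"tz":0.062,"ax":0,"ay":-0.21,"az":0,"grip":-1},{"tx":0.008,"ty":0,"tz":0.062,"ax":0,"ay":-0.21,"az":0,"grip":-1}]'
python3 - <<'E'
from h import *
o=status.get_obs();print(w2case(o['position']),o['moment'])
for th,z in((6,.061),(3,.0605),(0,.0605)):print(th,*delta(*tcp(-.081,z,th)))
E
```

```text
clock: 10.35
position: [0.5391, -0.0276, 0.0948]
eef_rot: [[0.963, 0.252, 0.101], [0.25, -0.968, 0.026], [0.104, 0.001, -0.995]]
wrist_force: [11.1, 10.6, 13.8]
gripper_width: 0.0142
grip_force: 30.0
[-0.00060094  0.00112009  0.0947857 ] [ 1.87847999e+00 -2.75709504e+00 -9.11094539e-04]
6 [-0.006  0.004  0.001] [0.0007 0.0004 0.0016]
3 [-0.002  0.004  0.02 ] [ 0.0007 -0.0663  0.0016]
0 [0.002 0.004 0.038] [ 0.0007 -0.1329  0.0016]
```

Vertical 17 N plus a +y side force and a +1 mm drift suggest a side rib is rubbing the -y wall. I'll ease up slightly and shift +y.

```bash
python3 -m pendant '[{"tx":0.002,"ty":0,"tz":-0.016,"ax":0,"ay":0,"az":0,"grip":-1},{"tx":0.004,"ty":-0.004,"tz":-0.016,"ax":0,"ay":0,"az":0,"grip":-1},{"tx":0.004,"ty":-0.008,"tz":-0.016,"ax":0,"ay":0,"az":0,"grip":-1},{"tx":0.004,"ty":-0.008,"tz":-0.016,"ax":0,"ay":0,"az":0,"grip":-1}]'
python3 - <<'E'
from h import *
o=status.get_obs();print(w2case(o['position']))
a=snap('side','d3.png')['img'];b=snap('scene','s3.png')['img']
c=lambda i,x,y,w,h:cv2.resize(i[y:y+h,x:x+w],(400,300),interpolation=cv2.INTER_CUBIC)
m=np.hstack([c(a,220,160,80,60),c(b,225,170,80,60)]);cv2.imwrite('pics/m3.png',m[...,::-1])
E
```

```text
clock: 10.75
position: [0.5377, -0.0281, 0.0981]
eef_rot: [[0.963, 0.249, 0.1], [0.248, -0.968, 0.023], [0.102, 0.002, -0.995]]
wrist_force: [10.6, -1.8, -0.3]
gripper_width: 0.0142
grip_force: 30.0
[-0.00210761  0.00100078  0.09807998]
```

View pics/m3.png

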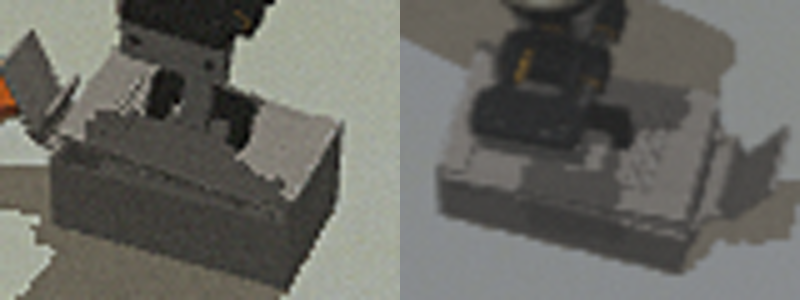

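Looks right: the rear is under the lip, the front is a few degrees up, and the clamp is still open. Side force is now small, so I continue down in small steps.

```bash
python3 -m pendant '[{"tx":0.002,"ty":0.001,"tz":0.006,"ax":0,"ay":-0.02,"az":0,"grip":-1},{"tx":0.003,"ty":0.001,"tz":0.012,"ax":0,"ay":-0.04,"az":0,"grip":-1},{"tx":0.004,"ty":0.001,"tz":0.016,"ax":0,"ay":-0.055,"az":0,"grip":-1},{"tx":0.004,"ty":0.001,"tz":0.016,"ax":0,"ay":-0.055,"az":0,"grip":-1}]'
python3 - <<'E'
from h import *
o=status.get_obs();print(w2case(o['position']),o['moment'])
for th,z in((4,.061),(2,.0605),(0,.0605)):print(th,*delta(*tcp(-.0805,z,th,.001)))
E
```

```text
clock: 11.25
position: [0.5394, -0.027, 0.0943]
eef_rot: [[0.967, 0.25, 0.058], [0.25, -0.968, 0.013], [0.059, 0.001, -0.998]]
wrist_force: [8.0, 2.2, 7.4]
gripper_width: 0.0138
grip_force: 30.0
[-0.0002331   0.00158905  0.09432083] [ 0.06295249 -2.2144548   0.0052649 ]
4 [-0.002  0.002  0.011] [ 0.0018  0.0135 -0.0003]
2 [0.001 0.002 0.024] [ 0.0018 -0.031  -0.0003]
0 [0.004 0.002 0.036] [ 0.0018 -0.0754 -0.0003]
```

```bash
python3 -m pendant '[{"tx":0.001,"ty":0,"tz":0.006,"ax":0,"ay":-0.01,"az":0,"grip":-1},{"tx":0.002,"ty":0,"tz":0.012,"ax":0,"ay":-0.02,"az":0,"grip":-1},{"tx":0.003,"ty":0,"tz":0.018,"ax":0,"ay":-0.03,"az":0,"grip":-1},{"tx":0.003,"ty":0,"tz":0.018,"ax":0,"ay":-0.03,"az":0,"grip":-1}]'
python3 - <<'E'
from h import *
o=status.get_obs();print(w2case(o['position']),o['moment'],delta(*tcp(-.0805,.0605,0,.001)))
E
```

```text
clock: 11.65
position: [0.5399, -0.0254, 0.0903]
eef_rot: [[0.967, 0.251, 0.034], [0.251, -0.968, 0.009], [0.035, 0.0, -0.999]]
wrist_force: [0.6, 9.6, 20.6]
gripper_width: 0.0145
grip_force: 30.0
[0.0006557  0.00300001 0.09025839] [ 1.70937102 -0.43881821  0.10218289] (array([0.002, 0.008, 0.019]), array([ 0.0004, -0.0451,  0.001 ]))
```

```bash
python3 -m pendant '[{"tx":0,"ty":-0.004,"tz":-0.012,"ax":0,"ay":0,"az":0,"grip":-1},{"tx":0,"ty":-0.008,"tz":-0.012,"ax":0,"ay":0,"az":0,"grip":-1},{"tx":0,"ty":-0.01,"tz":-0.012,"ax":0,"ay":0,"az":0,"grip":-1},{"tx":0,"ty":-0.01,"tz":-0.012,"ax":0,"ay":0,"az":0,"grip":-1}]'
python3 - <<'E'
from h import *
o=status.get_obs();print(w2case(o['position']),o['moment'])
E
python3 -m pendant '[{"tx":0.001,"ty":0,"tz":0.006,"ax":0,"ay":0,"az":0,"grip":-1},{"tx":0.001,"ty":0,"tz":0.012,"ax":0,"ay":0,"az":0,"grip":-1},{"tx":0.001,"ty":0,"tz":0.016,"ax":0,"ay":-0.01,"az":0,"grip":-1},{"tx":0.001,"ty":0,"tz":0.016,"ax":0,"ay":-0.01,"az":0,"grip":-1}]'
python3 - <<'E'
from h import *
o=status.get_obs();print(w2case(o['position']),o['moment'],delta(*tcp(-.0805,.0605,0,.001)))
E
```

```text
clock: 12.05
position: [0.5389, -0.0256, 0.0925]
eef_rot: [[0.968, 0.249, 0.034], [0.249, -0.968, 0.006], [0.035, 0.002, -0.999]]
wrist_force: [9.3, -4.2, 2.3]
gripper_width: 0.0143
grip_force: 30.1
[-0.00030699  0.00305925  0.09249129] [-1.0329523  -2.39343222  0.09593819]
clock: 12.45
position: [0.54, -0.0252, 0.0898]
eef_rot: [[0.968, 0.249, 0.028], [0.249, -0.968, 0.004], [0.028, 0.003, -1.0]]
wrist_force: [1.0, -1.1, 28.6]
gripper_width: 0.0141
grip_force: 30.0
[0.00081931 0.00322881 0.08981121] [-0.8259375  -0.52701494  0.06613087] (array([0.002, 0.009, 0.017]), array([ 0.0036, -0.0356, -0.0014]))
```

```bash
python3 - <<'E'
from h import *
a=snap('side','d4.png')['img'];b=snap('scene','s4.png')['img'];w=snap('wrist','w4.png')['img']
c=lambda i,x,y,w,h,W=400,H=300:cv2.resize(i[y:y+h,x:x+w],(W,H),interpolation=cv2.INTER_CUBIC)
m=np.vstack([np.hstack([c(a,225,168,64,48),c(b,230,175,64,48)]),c(w,106,30,300,112,800,300)]);cv2.imwrite('pics/m4.png',m[...,::-1])
E
```

```text
(no output)
```

View pics/m4.png

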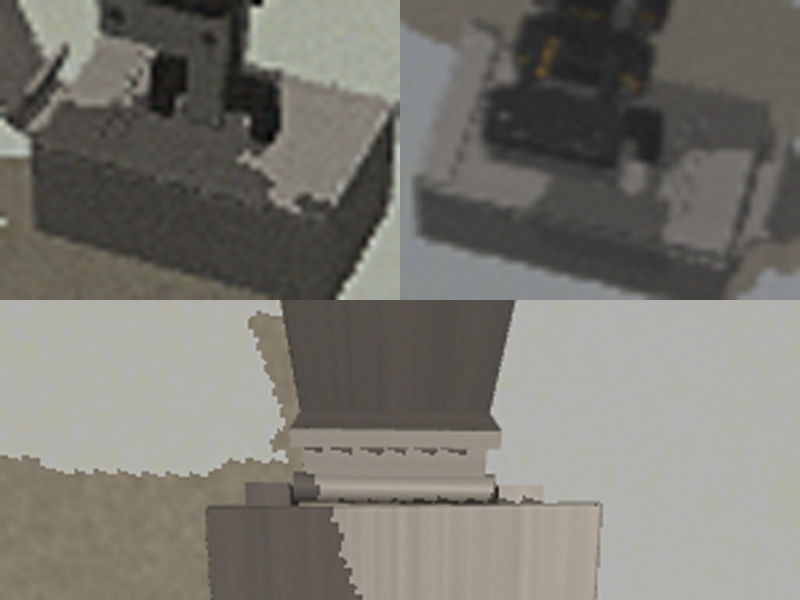

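The wrist crop shows the lid's front edge at x 207-602 (centre 404) against the hinge knuckles at 245-543 and clamp at 290-500 (centre 394), with a slight yaw difference. I'll quantify it with rays.

```bash
python3 - <<'E'
from h import *
f=np.load('pics/w4.npz');k=800/300
def g(x,y,z):return w2case(onz(f,x/k+106,(y-300)/k+30,z))*1000
print('tcp',w2case(status.get_obs()['position'])*1000)
for n,p,q,z in(('lid front',(207,506),(602,502),.066),('knuckles',(245,485),(543,486),.052),('hinge cyl',(293,490),(496,490),.052),('clamp top',(290,432),(500,431),.078),('lid lower',(213,598),(597,598),.066)):
    a,b=g(*p,z),g(*q,z);d=a-b;print(n,a.round(1),b.round(1),'mid',((a+b)/2).round(1),'w',np.linalg.norm(d).round(1),'yaw',np.degrees(np.arctan2(-d[0],d[1])).round(2))
i=cv2.imread('pics/w4.png',0).astype(float)
for r in (75,78,82,88,95,105,115): # horizontal edges positions left/right of lid
    row=cv2.GaussianBlur(i,(1,5),0)[r];gr=np.abs(np.gradient(row));L=170+np.argmax(gr[170:200]);Rr=320+np.argmax(gr[320:345]);print(r,L,Rr,end='; ')
E
```

```text
tcp [ 0.80017528  3.24783854 89.85920914]
lid front [84.6 48.5 66. ] [ 85.5 -54.3  66. ] mid [85.1 -2.9 66. ] w 102.9 yaw 0.5
knuckles [91.4 41.1 52. ] [ 91.  -41.7  52. ] mid [91.2 -0.3 52. ] w 82.8 yaw -0.24
hinge cyl [90.  27.8 52. ] [ 90.  -28.7  52. ] mid [90.  -0.5 52. ] w 56.5 yaw -0.06
clamp top [100.5  24.8  78. ] [100.7 -25.4  78. ] mid [100.6  -0.3  78. ] w 50.2 yaw 0.21
lid lower [61.1 48.3 66. ] [ 61.  -54.6  66. ] mid [61.  -3.2 66. ] w 102.9 yaw -0.07
75 186 344; 78 193 328; 82 188 344; 88 191 329; 95 184 336; 105 198 331; 115 183 331;
```

Relative to the hinge (y ≈ -0.4), the lid sits about 2.5 mm towards -y. It also appears high, so a rib is on the -y rim. I'll lift a little, shift +y 2.5 mm, and lower.

```bash
python3 -m pendant '[{"tx":0,"ty":0,"tz":-0.01,"ax":0,"ay":0,"az":0,"grip":-1},{"tx":0,"ty":-0.004,"tz":-0.018,"ax":0,"ay":0,"az":0,"grip":-1},{"tx":0,"ty":-0.008,"tz":-0.018,"ax":0,"ay":0,"az":0,"grip":-1},{"tx":0,"ty":-0.011,"tz":-0.018,"ax":0,"ay":0,"az":0,"grip":-1},{"tx":0,"ty":-0.011,"tz":-0.018,"ax":0,"ay":0,"az":0,"grip":-1}]'
python3 - <<'E'
from h import *
o=status.get_obs();print(w2case(o['position']),o['moment'])
E
python3 -m pendant '[{"tx":0.001,"ty":0,"tz":0.006,"ax":0,"ay":0,"az":0,"grip":-1},{"tx":0.001,"ty":0,"tz":0.012,"ax":0,"ay":0,"az":0,"grip":-1},{"tx":0.001,"ty":0,"tz":0.018,"ax":0,"ay":0,"az":0,"grip":-1},{"tx":0.001,"ty":0,"tz":0.018,"ax":0,"ay":0,"az":0,"grip":-1}]'
python3 - <<'E'
from h import *
o=status.get_obs();print(w2case(o['position']),o['moment'],delta(*tcp(-.0805,.0605,0,.001)))
E
```

```text
clock: 13.1
position: [0.5387, -0.0247, 0.0929]
eef_rot: [[0.968, 0.248, 0.027], [0.248, -0.969, 0.003], [0.027, 0.004, -1.0]]
wrist_force: [11.8, -14.4, -1.7]
gripper_width: 0.014
grip_force: 30.2
[-0.0003255   0.00403561  0.09288839] [-3.21517557 -3.08456196  0.20720471]
clock: 13.5
position: [0.5401, -0.0243, 0.0899]
eef_rot: [[0.968, 0.248, 0.029], [0.248, -0.969, 0.003], [0.029, 0.005, -1.0]]
wrist_force: [6.7, -12.5, 25.5]
gripper_width: 0.0145
grip_force: 30.0
[0.00113007 0.00401266 0.08991217] [-3.21669861 -1.53379458 -0.04591592] (array([0.001, 0.012, 0.018]), array([ 0.006 , -0.0367, -0.0035]))
```

```bash
python3 -m pendant '[{"tx":0,"ty":0.004,"tz":-0.012,"ax":0,"ay":0,"az":0,"grip":-1},{"tx":0,"ty":0.009,"tz":-0.018,"ax":0,"ay":0,"az":0,"grip":-1},{"tx":0,"ty":0.009,"tz":-0.018,"ax":0,"ay":0,"az":0,"grip":-1},{"tx":0,"ty":0.009,"tz":-0.018,"ax":0,"ay":0,"az":0,"grip":-1}]'
python3 - <<'E'
from h import *
o=status.get_obs();print((w2case(o['position'])*1000).round(2))
f=snap('wrist','w5.png');i=cv2.cvtColor(f['img'],cv2.COLOR_RGB2LAB).astype(int)
print('left');
for r in range(76,128,6):print(r,i[r-1:r+2,174:200,0].mean(0).astype(int))
print('right')
for r in range(76,128,6):print(r,i[r-1:r+2,318:344,0].mean(0).astype(int))
print('front cols')
for c in (190,210,230,250,270,290,310,325):print(c,i[92:114,c-1:c+2,0].mean(1).astype(int))
E
```

```text
clock: 13.9
position: [0.5388, -0.025, 0.0927]
eef_rot: [[0.968, 0.249, 0.026], [0.249, -0.968, 0.005], [0.026, 0.002, -1.0]]
wrist_force: [7.6, -4.0, 0.4]
gripper_width: 0.0146
grip_force: 30.0
[-0.26  3.69 92.72]
left
76 [183 183 183 183 183 184 184 183 183 183 183 184 183 183 183 184 183 183
 184 183 183 183 183 183 184 183]
82 [183 183 183 184 183 183 183 184 183 184 183 183 184 184 184 184 183 183
 183 184 184 183 184 184 183 183]
88 [183 183 183 184 183 183 184 183 183 184 183 183 184 184 168 183 184 185
 186 146 163 164 164 185 186 166]
94 [146 166 128 123 123 144 145 146 144 165 167 129 125 126 128 131 131 133
 135 135 136 137 135 135 134 134]
100 [130 131 132 132 131 133 134 134 134 133 132 131 129 128 127 129 130 133
 135 135 136 135 133 131 131 105]
106 [133 134 135 137 136 137 115 107 108 108 107 101  95  97  97  97  97  96
  97  96  95  94  95  95  94  93]
112 [130 131 134 136 135 135 100  96  96  97  98  98  97  99 100  99  99  98
  98  98  96  94  94  95  95  95]
118 [132 135 134 134 133 134 137 101  96  96  97  98  98  97  99  99  99  99
  98  98  98  95  94  95  94  
[... 1186 characters left out ...]
3  99  98  99  99
  99  98  99 100]
210 [137 138 135 133 131 105 107 107 107 107 106 106 107  86  98  99  99  99
  99  98  99  98]
230 [149 148 140 146 156 164 168 163 148 137 117  79 108  93  95  95  96  95
  96  95  96  96]
250 [150 149 147 142 154 162 173 171 150 139 107  85  69 153 166 164 164 164
 163 164 163 164]
270 [150 150 149 140 152 159 174 179 156 143  70  58  65 162 167 166 164 165
 165 165 165 165]
290 [185 184 111 135 150 156 151 159 142 105  72  62 127 168 167 166 166 166
 166 166 166 166]
310 [183 184 183 183 184 184 181 180 180 169 170 142 147 177 171 172 171 172
 171 172 173 172]
325 [183 183 183 183 183 183 183 184 184 184 184 122 151 177 174 174 174 174
 174 174 174 174]
```

```bash
python3 - <<'E'
from h import *
for n in('w4','w5'):
    f=np.load(f'pics/{n}.npz');i=cv2.cvtColor(f['img'],cv2.COLOR_RGB2LAB)[...,0].astype(int)
    def edges(r,t=14):
        g=i[r,170:345];d=np.diff(g);return [(170+k,d[k]) for k in range(len(d)) if abs(d[k])>t]
    for r in (70,78,100,102,110,114):print(n,r,[f'{a}:{b}' for a,b in edges(r)])
    R=f['R'];c=-R.T@f['t'];print('cam case',(w2case(c)*1000).round(1),'axes',w2case(c+R[0])[1]-w2case(c)[1])
    for z in(.064,.068,.072,.076):
        L=w2case(onz(f,180.5,110,z));Q=w2case(onz(f,330.5,110,z));print(z,((L+Q)/2*1000).round(1),((L-Q)[1]*1000).round(1), (w2case(onz(f,255,105,z))*1000).round(1))
E
```

```text
w4 70 ['210:-54', '217:-40', '218:-18', '289:104']
w4 78 ['209:-56', '210:54', '211:-50', '253:-17', '274:-15', '292:19', '293:74']
w4 100 ['197:-24', '213:-30', '214:-27', '215:44', '225:74', '290:-88', '291:-70', '292:140']
w4 102 ['197:-28', '214:-54', '215:42', '225:56', '289:-56', '290:-16', '291:-45', '292:138']
w4 110 ['182:-44', '230:61', '330:-27', '331:47']
w4 114 ['182:-27', '232:64', '329:-17', '330:-18', '331:39']
cam case [ 68.7   1.8 258.4] axes -0.9999967482829921
0.064 [82.9 -1.4 64. ] 105.5 [86.3 -1.1 64. ]
0.068 [82.6 -1.4 68. ] 103.4 [85.9 -1.  68. ]
0.072 [82.3 -1.3 72. ] 101.2 [85.5 -0.9 72. ]
0.076 [82.  -1.2 76. ] 99.0 [85.2 -0.9 76. ]
w5 70 ['211:-52', '218:-34', '219:-23', '289:106']
w5 78 ['210:-52', '293:23']
w5 100 ['198:-28', '215:-42', '216:35', '225:67', '290:-77', '291:-62', '292:140']
w5 102 ['198:-19', '215:-51', '216:24', '225:49', '231:-50', '232:49', '239:-51', '242:55', '250:-51', '252:56', '258:-53', '261:56', '267:-50', '271:57', '275:-51', '281:58', '286:-52', '291:-33', '292:58', '293:73', '298:-71', '303:76', '307:-74', '308:39', '309:45']
w5 110 ['179:-21', '232:63', '329:-30', '331:41']
w5 114 ['179:-22', '180:-24', '234:73', '329:-28', '330:33']
cam case [ 68.    2.1 261.2] axes -0.9999979239140517
0.064 [82. -1. 64.] 107.0 [85.4 -0.7 64. ]
0.068 [81.7 -1.  68. ] 104.8 [85.1 -0.6 68. ]
0.072 [81.4 -0.9 72. ] 102.7 [84.7 -0.6 72. ]
0.076 [81.2 -0.9 76. ] 100.5 [84.4 -0.5 76. ]
```

The lid's height matches the tool pose, with the front edge at about 86 when pressed. The front rib is catching the clamp-end wall because the lid creeps forward as it is pressed. I'll lower it while pushing it back harder.

```bash
python3 -m pendant '[{"tx":-0.006,"ty":0.001,"tz":0,"ax":0,"ay":0,"az":0,"grip":-1},{"tx":-0.012,"ty":0.001,"tz":0.004,"ax":0,"ay":0,"az":0,"grip":-1},{"tx":-0.014,"ty":0.001,"tz":0.01,"ax":0,"ay":-0.005,"az":0,"grip":-1},{"tx":-0.014,"ty":0.001,"tz":0.016,"ax":0,"ay":-0.01,"az":0,"grip":-1},{"tx":-0.014,"ty":0.001,"tz":0.016,"ax":0,"ay":-0.01,"az":0,"grip":-1}]'
python3 - <<'E'
from h import *
o=status.get_obs();print((w2case(o['position'])*1000).round(2),o['moment'])
f=snap('wrist','w6.png');i=cv2.cvtColor(f['img'],cv2.COLOR_RGB2LAB)[...,0].astype(int)
for r in (70,78,100,110,114):
    d=np.diff(i[r,170:345]);print(r,[f'{170+k}:{d[k]}' for k in range(len(d)) if abs(d[k])>14])
for c in (190,210,270,290,310,325):print(c,i[96:112,c-1:c+2].mean(1).astype(int))
E
```

```text
clock: 14.45
position: [0.5394, -0.0249, 0.0909]
eef_rot: [[0.968, 0.25, 0.026], [0.25, -0.968, 0.004], [0.026, 0.003, -1.0]]
wrist_force: [18.1, 2.8, 18.8]
gripper_width: 0.0148
grip_force: 30.0
[ 0.29  3.66 90.87] [ 0.20437027 -4.34726016  0.00654503]
70 ['211:-50', '218:-50', '289:80', '290:28']
78 ['209:-55', '264:-15', '293:30', '294:33']
100 ['198:-23', '214:-32', '216:29', '224:64', '290:-80', '291:-57', '292:53', '293:67']
110 ['180:-42', '231:66', '329:-26', '330:30']
114 ['181:-45', '233:69', '329:-33', '330:40']
190 [133 134 136 135 132 130 127 128 130 123  86  97 102 100 100 100]
210 [132 118 106 107 106 107 107 106 106 107  87 100 100 100 100 100]
270 [146 156 166 175 171 147 136  84  66  97 161 166 163 164 164 164]
290 [145 154 163 178 157 135  80  72  60 133 169 165 165 165 164 165]
310 [183 184 182 177 177 178 179 180 146 150 174 170 170 170 170 170]
325 [184 183 184 184 183 184 185 184 123 153 175 173 171 172 172 172]
```

```bash
python3 - <<'E'
from h import *
f=np.load('pics/w6.npz')
P=lambda x,y,z:proj(f,case2w(np.array([x,y,z])/1000)).round(1)
for n,q in dict(hingeL=(91,27,48),hingetop=(91,0,52),rimoutL=(85,50,60),rimoutR=(85,-50,60),riminR=(81,-46,60),lidR_top64=(84,-50,64),lidR_top72=(84,-50,72),lidL72=(84,50,72),lidR76=(84,-50,76)).items():print(n,q,P(*q))
# lid predicted from tool pose
o=status.get_obs();p=o['position'];L=np.array(o['eef_rot'])@np.diag([1,-1,-1])
for q in((82.5,50,14),(82.5,-50,14),(82.5,-50,10)):print(q,proj(f,p+L@((np.array(q)-[-.6,0,35])/1000)).round(1))
w=cv2.imread('pics/w6.png')
cv2.imwrite('pics/m6.png',cv2.resize(w[60:135,160:360],(800,300),interpolation=cv2.INTER_NEAREST))
E
```

```text
hingeL (91, 27, 48) [218.3  99.8]
hingetop (91, 0, 52) [254.   99.2]
rimoutL (85, 50, 60) [184.5 106.7]
rimoutR (85, -50, 60) [323.6 106.6]
riminR (81, -46, 60) [317.7 112.4]
lidR_top64 (84, -50, 64) [325.  107.6]
lidR_top72 (84, -50, 72) [328.2 106.7]
lidL72 (84, 50, 72) [180.3 106.7]
lidR76 (84, -50, 76) [329.9 106.1]
(82.5, 50, 14) [175.  106.9]
(82.5, -50, 14) [323.  106.8]
(82.5, -50, 10) [321.5 107.2]
```

```bash
cat > q.py <<'E'
from h import *
o=status.get_obs();R=np.array(o['eef_rot']);c=np.radians(YAW);F=np.array(o['wrist_force'])
print('case mm',(w2case(o['position'])*1000).round(2),'yaw',np.degrees(np.arctan2(R[1,0],R[0,0])).round(2),'pitch',np.degrees(np.arcsin(R[2,0])).round(2),'roll',np.degrees(np.arcsin(R[2,1])).round(2),'Fcase',(F[0]*np.cos(c)+F[1]*np.sin(c)).round(1),(-F[0]*np.sin(c)+F[1]*np.cos(c)).round(1),F[2].round(1),'t',o['clock'])
E
python3 q.py
python3 -m pendant '[{"tx":0,"ty":-0.003,"tz":-0.004,"ax":0,"ay":0,"az":0,"grip":-1},{"tx":0,"ty":-0.006,"tz":-0.004,"ax":0,"ay":0,"az":0,"grip":-1},{"tx":0,"ty":-0.006,"tz":-0.004,"ax":0,"ay":0,"az":0,"grip":-1}]' >/dev/null; python3 q.py
python3 -m pendant '[{"tx":0,"ty":0,"tz":0,"ax":0,"ay":0,"az":0.015,"grip":-1},{"tx":0,"ty":0,"tz":0,"ax":0,"ay":0,"az":0.03,"grip":-1},{"tx":0,"ty":0,"tz":0,"ax":0,"ay":0,"az":0.03,"grip":-1}]' >/dev/null; python3 q.py
python3 -m pendant '[{"tx":0,"ty":0,"tz":0,"ax":0,"ay":0,"az":-0.02,"grip":-1},{"tx":0,"ty":0,"tz":0,"ax":0,"ay":0,"az":-0.05,"grip":-1},{"tx":0,"ty":0,"tz":0,"ax":0,"ay":0,"az":-0.06,"grip":-1},{"tx":0,"ty":0,"tz":0,"ax":0,"ay":0,"az":-0.06,"grip":-1}]' >/dev/null; python3 q.py
```

```text
case mm [ 0.28  3.69 90.92] yaw 14.47 pitch 1.49 roll 0.16 Fcase 17.6 -2.5 18.6 t 14.5
case mm [-9.00e-02  3.81e+00  9.17e+01] yaw 14.41 pitch 1.47 roll 0.23 Fcase 19.4 -10.5 11.3 t 14.8
case mm [-7.000e-02  3.790e+00  9.165e+01] yaw 13.04 pitch 1.48 roll 0.2 Fcase 20.2 -10.8 11.3 t 15.1
case mm [-8.000e-02  3.860e+00  9.172e+01] yaw 15.76 pitch 1.47 roll 0.26 Fcase 19.9 -11.2 13.2 t 15.5
```

View pics/m6.png

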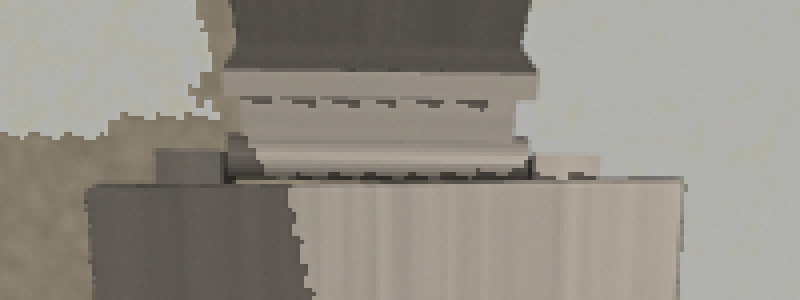

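My last picture (m6): lid front x 88-685 (mid 386), knuckles 155-600 (mid 378), so the lid is about 1.6 mm too far towards -y. The y move was held up by friction from pressing on the end wall. I'll unload x and z, recentre, and lower again.

```bash
python3 -m pendant '[{"tx":0.006,"ty":0,"tz":-0.008,"ax":0,"ay":0,"az":0.03,"grip":-1},{"tx":0.01,"ty":0,"tz":-0.012,"ax":0,"ay":0.02,"az":0.03,"grip":-1},{"tx":0.012,"ty":0,"tz":-0.014,"ax":0,"ay":0.04,"az":0.03,"grip":-1},{"tx":0.012,"ty":0,"tz":-0.014,"ax":0,"ay":0.04,"az":0.03,"grip":-1}]'>/dev/null; python3 q.py
python3 - <<'E'
from h import *
f=snap('wrist','w7.png');i=cv2.cvtColor(f['img'],cv2.COLOR_RGB2LAB)[...,0].astype(int)
for r in (78,100,110,114):
    d=np.diff(i[r,170:345]);print(r,[f'{170+k}:{d[k]}' for k in range(len(d)) if abs(d[k])>14])
for c in (190,210,270,290,310,325):print(c,i[96:112,c-1:c+2].mean(1).astype(int))
E
```

```text
case mm [-0.54  3.9  93.5 ] yaw 14.37 pitch 2.92 roll 0.16 Fcase 8.7 -11.1 0.2 t 15.9
78 ['213:-54', '216:-16', '239:-17', '263:-15', '292:76', '293:27']
100 ['193:-48', '194:43', '197:-50', '199:26', '215:-52', '217:57', '290:-62', '292:64']
110 ['179:-29', '181:58', '183:-55', '226:63', '328:-23', '329:-16', '330:42']
114 ['179:-46', '229:66', '328:-27', '329:30']
190 [180 181 181 181 182 162 127 127 126 124 101  94  97  97  97  97]
210 [182 182 154 165 165 166 165 101 106 106  88  97  98  98  97  97]
270 [147 142 152 163 173 171 146 112  67 140 167 165 164 165 165 164]
290 [133 146 147 155 154 112  99  69  65 155 168 165 166 165 165 165]
310 [181 181 181 181 180 181 182 181 124 170 170 170 170 170 169 170]
325 [181 181 181 181 181 182 182 147 144 177 173 173 172 172 173 172]
```

```bash
cat > y.py <<'E'
from h import *
import sys
f=np.load('pics/%s.npz'%sys.argv[1]);i=cv2.cvtColor(f['img'],cv2.COLOR_RGB2LAB)[...,0].astype(float)
def fit(cols,fn):
    X=[];Y=[]
    for c in cols:
        X.append(c);Y.append(fn(i[:,c-1:c+2].mean(1)))
    X,Y=np.array(X),np.array(Y)
    for _ in range(3):
        p=np.polyfit(X,Y,1);e=np.abs(Y-np.polyval(p,X));k=e<max(.5,1.5*np.median(e));X,Y=X[k],Y[k]
    return np.degrees(-np.arctan(p[0])).round(2),np.polyval(p,256).round(2),len(X)
def rise(col,a,b):
    g=np.diff(col[a:b]);g=np.clip(g,0,None);return a+.5+(g*np.arange(len(g))).sum()/g.sum()
def peak(col,a,b):
    k=a+np.argmax(col[a:b]);y=col[k-1:k+2];return k+.5*(y[0]-y[2])/(y[0]-2*y[1]+y[2]+1e-9)
print('lid edge (after dark line)',fit(range(255,326,3),lambda c:rise(c,int(np.argmin(c[101:107])+101),109)))
print('hinge peak',fit(range(240,286,3),lambda c:peak(c,97,103)))
def fall(col,a,b):
    g=np.clip(-np.diff(col[a:b]),0,None);return a+.5+g.argmax()
print('claw top edge',fit(range(222,288,3),lambda c:rise(c,72,84)))
E
for n in w4 w5 w6 w7; do echo $n; python3 y.py $n; done
```

```text
w4
lid edge (after dark line) (np.float64(-0.33), np.float64(106.03), 24)
hinge peak (np.float64(-0.97), np.float64(99.52), 16)
claw top edge (np.float64(-0.49), np.float64(77.98), 22)
w5
lid edge (after dark line) (np.float64(0.41), np.float64(104.51), 24)
hinge peak (np.float64(-0.93), np.float64(98.4), 16)
claw top edge (np.float64(-0.65), np.float64(77.1), 22)
w6
lid edge (after dark line) (np.float64(0.48), np.float64(105.34), 21)
hinge peak (np.float64(-1.44), np.float64(98.83), 16)
claw top edge (np.float64(-0.53), np.float64(77.4), 22)
w7
lid edge (after dark line) (np.float64(0.61), np.float64(105.11), 24)
hinge peak (np.float64(-1.34), np.float64(99.95), 16)
claw top edge (np.float64(-0.49), np.float64(78.0), 22)
```

The lid is yawed about +1.2° relative to the case, and that uses up the clearances. I'll lift a bit more, turn the yaw by -1.2°, centre in y, and re-check.

```bash
python3 -m pendant '[{"tx":0.008,"ty":0,"tz":-0.01,"ax":0,"ay":0.03,"az":0.01,"grip":-1},{"tx":0.012,"ty":0,"tz":-0.016,"ax":0,"ay":0.06,"az":0.02,"grip":-1},{"tx":0.012,"ty":-0.004,"tz":-0.016,"ax":0,"ay":0.06,"az":0.03,"grip":-1},{"tx":0.012,"ty":-0.004,"tz":-0.016,"ax":0,"ay":0.06,"az":0.03,"grip":-1}]'>/dev/null; python3 q.py
python3 - <<'E'
from h import *
f=snap('wrist','w8.png');i=cv2.cvtColor(f['img'],cv2.COLOR_RGB2LAB)[...,0].astype(int)
for r in (100,110,114,130):
    d=np.diff(i[r,170:345]);print(r,[f'{170+k}:{d[k]}' for k in range(len(d)) if abs(d[k])>14])
for c in (190,210,270,290,310,325):print(c,i[94:110,c-1:c+2].mean(1).astype(int))
E
python3 y.py w8
```

```text
case mm [ 0.46  6.74 96.58] yaw 13.06 pitch 5.32 roll -0.06 Fcase 0.1 -3.3 -3.8 t 16.35
100 ['217:-51', '286:-15', '287:-15', '290:70']
110 ['177:-54', '178:20', '325:-25', '326:25']
114 ['178:-52', '179:16', '325:-32', '326:33']
130 ['180:18', '187:-57', '226:64', '324:-26', '325:28']
190 [177 175 176 176 176 176 176 177 176 176 176 176 177 176 132 153]
210 [165 178 177 176 176 176 176 176 176 177 169 161 161 105 145 155]
270 [149 146 144 143 144 145 146 138 141 149 164 172 117 157 166 164]
290 [176 176 176 176 177 177 132 140 152 154 142 110 127 167 164 163]
310 [175 176 176 176 177 176 176 176 177 176 177 145 143 172 169 169]
325 [176 176 176 176 177 176 176 176 177 177 176 142 157 169 168 165]
lid edge (after dark line) (np.float64(0.85), np.float64(106.88), 24)
hinge peak (np.float64(-0.5), np.float64(99.33), 15)
claw top edge (np.float64(-2.0), np.float64(81.33), 13)
```

```bash
cat > l.py <<'E'
from h import *
import sys
i=cv2.imread('pics/%s.png'%sys.argv[1],0);s=4
sub=cv2.resize(i[60:140,165:350],None,fx=s,fy=s,interpolation=cv2.INTER_CUBIC)
sub=cv2.GaussianBlur(sub,(0,0),2.5)
for x in cv2.createLineSegmentDetector(2).detect(sub)[0][:,0]:
    a=x[:2]/s+[165,60];b=x[2:]/s+[165,60]
    if a[0]>b[0]:a,b=b,a
    d=b-a;L=np.hypot(*d)
    if L>22: print(a.round(1),b.round(1),'H %.2f'%-np.degrees(np.arctan2(d[1],d[0])) if abs(d[0])>abs(d[1]) else 'V %.2f'%np.degrees(np.arctan2(d[0],d[1])))
E
for n in w6 w8; do echo $n; python3 l.py $n; done
```

```text
w6
[232.7 105.4] [279.9 105.9] H -0.57
[215.8  77.3] [293.3  78.3] H -0.71
w8
[219.5  84.1] [291.4  83.2] H 0.74
[248.3 105.7] [288.9 105.6] H 0.16
[223.3  90.2] [281.4  89.5] H 0.71
```

```bash
python3 -m pendant '[{"tx":0,"ty":0.003,"tz":0,"ax":0,"ay":0,"az":0.009,"grip":-1},{"tx":-0.004,"ty":0.006,"tz":0.004,"ax":0,"ay":0,"az":0.009,"grip":-1},{"tx":-0.008,"ty":0.006,"tz":0.008,"ax":0,"ay":-0.01,"az":0.009,"grip":-1},{"tx":-0.01,"ty":0.006,"tz":0.01,"ax":0,"ay":-0.015,"az":0.009,"grip":-1},{"tx":-0.01,"ty":0.006,"tz":0.01,"ax":0,"ay":-0.015,"az":0.009,"grip":-1}]'>/dev/null; python3 q.py
cat > k.py <<'E'
from h import *
import sys
n=sys.argv[1];f=snap('wrist',n+'.png');i=cv2.cvtColor(f['img'],cv2.COLOR_RGB2LAB)[...,0].astype(int)
for r in (98,100,102,110,114,118):
    d=np.diff(i[r,170:345]);print(r,[f'{170+k}:{d[k]}' for k in range(len(d)) if abs(d[k])>18])
for c in (188,194,200,300,310,320):print(c,i[94:112,c-1:c+2].mean(1).astype(int))
E
python3 k.py w9; python3 l.py w9
```

```text
case mm [-0.68  5.9  94.15] yaw 12.72 pitch 4.74 roll -0.13 Fcase 7.1 0.8 -2.2 t 16.9
98 ['215:-52', '220:25', '289:45']
100 ['212:-50']
102 ['215:-53', '217:38', '288:-80', '289:-58', '290:85', '291:32']
110 ['177:-58', '178:22', '325:-27', '326:28']
114 ['178:-52', '325:-31', '326:32']
118 ['178:-38', '325:-39', '326:39']
188 [176 177 177 177 176 177 177 176 176 176 177 178 177 145 140 157 154 153]
194 [176 176 177 176 177 176 176 176 177 177 177 179 178 113 136 149 149 148]
200 [177 177 176 177 176 177 177 178 165 156 140 141 138  87 140 148 147 148]
300 [176 177 176 176 176 177 166 166 167 167 168 167 129 174 172 171 171 170]
310 [177 177 176 176 177 176 177 177 177 178 178 178 136 174 170 170 169 170]
320 [177 176 177 177 176 177 177 177 177 178 177 143 147 174 171 170 170 170]
[210.2 108. ] [288.6 106.8] H 0.88
[216.7  81.1] [290.2  79.6] H 1.18
[220.8  87.3] [279.2  86.2] H 1.09
[249.2 104.8] [274.8 104.9] H -0.14
```

Lid and case now agree in yaw within 0.3° and in y within 1 mm, with no side force. Lowering with light rear pressure.

```bash
python3 -m pendant '[{"tx":0,"ty":0.003,"tz":0.005,"ax":0,"ay":-0.015,"az":0,"grip":-1},{"tx":0.001,"ty":0.003,"tz":0.01,"ax":0,"ay":-0.03,"az":0,"grip":-1},{"tx":0.002,"ty":0.003,"tz":0.015,"ax":0,"ay":-0.045,"az":0,"grip":-1},{"tx":0.003,"ty":0.003,"tz":0.02,"ax":0,"ay":-0.06,"az":0,"grip":-1},{"tx":0.003,"ty":0.003,"tz":0.02,"ax":0,"ay":-0.06,"az":0,"grip":-1}]'>/dev/null; python3 q.py
python3 -m pendant '[{"tx":0,"ty":0,"tz":0.005,"ax":0,"ay":-0.015,"az":0,"grip":-1},{"tx":0.001,"ty":0,"tz":0.009,"ax":0,"ay":-0.03,"az":0,"grip":-1},{"tx":0.002,"ty":0,"tz":0.012,"ax":0,"ay":-0.04,"az":0,"grip":-1},{"tx":0.002,"ty":0,"tz":0.012,"ax":0,"ay":-0.04,"az":0,"grip":-1}]'>/dev/null; python3 q.py
```

```text
case mm [ 0.61  5.51 89.11] yaw 12.74 pitch 2.03 roll -0.16 Fcase 5.4 2.4 -0.5 t 17.45
case mm [ 1.21  5.44 86.16] yaw 12.74 pitch 0.24 roll -0.15 Fcase 7.3 1.4 -1.0 t 17.85
```

It dropped in freely. Last bit down.

```bash
python3 -m pendant '[{"tx":0,"ty":0,"tz":0.003,"ax":0,"ay":-0.003,"az":0,"grip":-1},{"tx":0,"ty":0,"tz":0.006,"ax":0,"ay":-0.005,"az":0,"grip":-1},{"tx":0,"ty":0,"tz":0.008,"ax":0,"ay":-0.005,"az":0,"grip":-1},{"tx":0,"ty":0,"tz":0.008,"ax":0,"ay":-0.005,"az":0,"grip":-1}]'>/dev/null; python3 q.py
python3 k.py w10; python3 l.py w10
```

```text
case mm [ 1.13  4.56 84.49] yaw 12.71 pitch 0.05 roll -0.09 Fcase 5.5 -2.0 3.1 t 18.25
98 ['193:-29', '210:-50', '212:36', '225:69', '289:-68', '290:-20', '291:-47', '292:139']
100 ['193:-32', '210:-45', '212:29', '228:65', '289:-51', '290:-24', '291:-30', '292:141']
102 ['193:-29', '210:-29', '211:-38', '212:34', '227:52', '287:-32', '292:137']
110 ['175:-22', '232:67', '323:-32', '324:32']
114 ['176:-24', '231:71', '323:-40', '324:45']
118 ['176:-32', '233:66', '323:-43', '324:55']
188 [135 136 138 139 139 138 134 132 132 132 132 133 133  97  97 103 102 102]
194 [135 136 135 134 108 109 112 111 110 110 113 115 116  82  96 100  98  98]
200 [135 134 133 126 103 104 105 104 105 104 104 104 103  86  94  98  97  96]
300 [185 182 175 176 176 176 176 176 177 177 178 147 132 174 170 171 170 170]
310 [185 182 177 178 178 178 178 180 179 181 177  80 148 178 174 173 173 172]
320 [184 185 185 184 184 185 184 185 185 186 178 105 148 179 174 172 172 173]
[223.3  76.8] [292.   75.3] H 1.23
[262.  107.4] [292.  107.1] H 0.49
[255.5 104.1] [287.7 103.8] H 0.62
[229.5 102.1] [277.4 101.3] H 0.90
```

```bash
python3 -m pendant '[{"tx":0,"ty":0,"tz":0.006,"ax":0,"ay":0,"az":0,"grip":-1},{"tx":0,"ty":0,"tz":0.012,"ax":0,"ay":0,"az":0,"grip":-1},{"tx":0,"ty":0,"tz":0.012,"ax":0,"ay":0,"az":0,"grip":-1}]'>/dev/null; python3 q.py
python3 -m pendant '[{"tx":0,"ty":0,"tz":0,"ax":0,"ay":0,"az":0,"grip":-0.2},{"tx":0,"ty":0,"tz":0,"ax":0,"ay":0,"az":0,"grip":-0.2},{"tx":0,"ty":0,"tz":0,"ax":0,"ay":0,"az":0,"grip":-0.2},{"tx":0,"ty":0,"tz":0,"ax":0,"ay":0,"az":0,"grip":-0.2}]'; python3 q.py
```

```text
case mm [ 1.78  4.32 83.04] yaw 12.71 pitch 0.13 roll -0.03 Fcase -3.0 0.3 31.4 t 18.6
clock: 19.0
position: [0.5387, -0.0238, 0.0807]
eef_rot: [[0.976, 0.22, -0.002], [0.22, -0.976, 0.002], [-0.002, -0.002, -1.0]]
wrist_force: [-0.1, 0.1, 0.2]
gripper_width: 0.0371
grip_force: 0.0
case mm [-0.1   4.9  80.69] yaw 12.7 pitch -0.09 roll -0.13 Fcase -0.1 0.1 0.2 t 19.0
```

Stiff at full depth (31 N) and level: seated and released. Rise, close the fingers, and go outside the clamp.

```bash
python3 -m pendant '[{"tx":0,"ty":0,"tz":-0.1,"ax":0,"ay":0,"az":0,"grip":-0.2},{"tx":0,"ty":0,"tz":-0.25,"ax":0,"ay":0,"az":0,"grip":-0.2},{"tx":0,"ty":0,"tz":-0.4,"ax":0,"ay":0,"az":0,"grip":-0.2},{"tx":0,"ty":0,"tz":-0.55,"ax":0,"ay":0,"az":0,"grip":-0.6},{"tx":0,"ty":0,"tz":-0.6,"ax":0,"ay":0,"az":0,"grip":-1},{"tx":0,"ty":0,"tz":-0.6,"ax":0,"ay":0,"az":0,"grip":-1},{"tx":0,"ty":0,"tz":-0.6,"ax":0,"ay":0,"az":0,"grip":-1}]'; python3 q.py
python3 - <<'E'
from h import *
f=snap('wrist','w11.png');i=cv2.imread('pics/w11.png',0)
sub=cv2.resize(i[60:260,150:370],None,fx=4,fy=4,interpolation=cv2.INTER_CUBIC);sub=cv2.GaussianBlur(sub,(0,0),2)
for x in cv2.createLineSegmentDetector(2).detect(sub)[0][:,0]:
    a=x[:2]/4+[150,60];b=x[2:]/4+[150,60];d=b-a
    if np.hypot(*d)>28:print(a.round(1),b.round(1),(w2case(onz(f,*a,.064))[:2]*1000).round(1),(w2case(onz(f,*b,.064))[:2]*1000).round(1))
print(delta(case2w([.168,.0045,.22]),Rt(13.5)))
E
```

```text
clock: 19.7
position: [0.5387, -0.0242, 0.2298]
eef_rot: [[0.976, 0.22, -0.003], [0.22, -0.976, 0.002], [-0.002, -0.002, -1.0]]
wrist_force: [0.5, -0.0, -0.4]
gripper_width: 0.0089
grip_force: 0.0
case mm [-1.9000e-01  4.5100e+00  2.2982e+02] yaw 12.69 pitch -0.12 roll -0.14 Fcase 0.5 -0.2 -0.4 t 19.7
[165.5 250.8] [233.  250.8] [-95. 125.] [-97.7  32. ]
[271.1 250.8] [337.7 250.8] [-99.3 -20.5] [-102.1 -112. ]
[246.  216.4] [244.8 259.6] [-48.1  12.1] [-111.6   16.3]
[259.2 259.6] [257.9 216.4] [-112.2   -3.8] [-48.6  -3.6]
[257.6 152.7] [258.6 212. ] [35.8 -5.5] [-42.5  -4.7]
[276.4  60. ] [272.4  93.3] [140.8 -29.7] [105.  -24.7]
[246.4 202.6] [245.6 157. ] [-29.   10.9] [30.8  9.7]
[227.  61.] [271.7  60.8] [141.7  26.9] [140.3 -24.4]
[273.   96.3] [230.2  97.1] [101.6 -25.4] [102.4  25.4]
[229.5 109.2] [272.7 108.2] [88.6 26.9] [ 88.1 -24.9]
[260.4 217.4] [264.2 259.6] [-50.  -7.] [-112.4  -10.8]
[231.2  93.3] [226.7  65.4] [106.6  24. ] [137.   27.6]
[239.5 259.6] [243.4 217.4] [-111.4   23.5] [-49.4  15.7]
(array([ 0.673, -0.021,  0.036]), array([-0.0035,  0.0037, -0.0179]))
```

Handle mid col 252 against claw mid col 251.5, so the lid is centred. The clamp is still open. Moving outside it.

```bash
python3 -m pendant '[{"tx":0.15,"ty":-0.02,"tz":0,"ax":0,"ay":0,"az":-0.018,"grip":-1},{"tx":0.35,"ty":-0.02,"tz":0,"ax":0,"ay":0,"az":-0.018,"grip":-1},{"tx":0.5,"ty":-0.02,"tz":0,"ax":0,"ay":0,"az":-0.018,"grip":-1},{"tx":0.62,"ty":-0.02,"tz":0,"ax":0,"ay":0,"az":-0.018,"grip":-1},{"tx":0.69,"ty":-0.02,"tz":0,"ax":0,"ay":0,"az":-0.018,"grip":-1},{"tx":0.69,"ty":-0.02,"tz":0,"ax":0,"ay":0,"az":-0.018,"grip":-1},{"tx":0.69,"ty":-0.02,"tz":0,"ax":0,"ay":0,"az":-0.018,"grip":-1}]'>/dev/null; python3 q.py
python3 -c "
from h import *
print(delta(case2w([.17,.0045,.102]),Rt(13.5)))"
```

```text
case mm [172.22   4.4  228.88] yaw 13.53 pitch -0.19 roll -0.16 Fcase -0.5 -1.1 0.0 t 20.45
(array([-0.007,  0.001,  0.508]), array([-0.0036,  0.0043,  0.0007]))
```

```bash
python3 -m pendant '[{"tx":0,"ty":0,"tz":0.15,"ax":0,"ay":0,"az":0,"grip":-1},{"tx":0,"ty":0,"tz":0.3,"ax":0,"ay":0,"az":0,"grip":-1},{"tx":0,"ty":0,"tz":0.42,"ax":0,"ay":0,"az":0,"grip":-1},{"tx":0,"ty":0,"tz":0.5,"ax":0,"ay":0,"az":0,"grip":-1},{"tx":0,"ty":0,"tz":0.5,"ax":0,"ay":0,"az":0,"grip":-1},{"tx":0,"ty":0,"tz":0.5,"ax":0,"ay":0,"az":0,"grip":-1}]'>/dev/null; python3 q.py
python3 -m pendant '[{"tx":-0.04,"ty":0,"tz":0,"ax":0,"ay":0,"az":0,"grip":-1},{"tx":-0.07,"ty":0,"tz":0,"ax":0,"ay":0,"az":0,"grip":-1},{"tx":-0.1,"ty":0,"tz":0,"ax":0,"ay":0,"az":0,"grip":-1},{"tx":-0.13,"ty":0,"tz":0,"ax":0,"ay":0,"az":0,"grip":-1},{"tx":-0.16,"ty":0,"tz":0,"ax":0,"ay":0,"az":0,"grip":-1}]'>/dev/null; python3 q.py
```

```text
case mm [172.44   4.2  106.45] yaw 13.49 pitch -0.05 roll -0.12 Fcase 0.5 0.0 0.8 t 21.05
case mm [134.19   4.93 107.81] yaw 13.51 pitch 0.26 roll -0.09 Fcase 7.9 0.2 6.3 t 21.55
```

```bash
python3 -m pendant '[{"tx":-0.025,"ty":0,"tz":0.004,"ax":0,"ay":0,"az":0,"grip":-1},{"tx":-0.05,"ty":0,"tz":0.008,"ax":0,"ay":0,"az":0,"grip":-1},{"tx":-0.075,"ty":0,"tz":0.01,"ax":0,"ay":0,"az":0,"grip":-1},{"tx":-0.1,"ty":0,"tz":0.01,"ax":0,"ay":0,"az":0,"grip":-1},{"tx":-0.12,"ty":0,"tz":0.01,"ax":0,"ay":0,"az":0,"grip":-1}]'>/dev/null; python3 q.py
python3 -m pendant '[{"tx":-0.02,"ty":0,"tz":0,"ax":0,"ay":0,"az":0,"grip":-1},{"tx":-0.04,"ty":0,"tz":0,"ax":0,"ay":0,"az":0,"grip":-1},{"tx":-0.055,"ty":0,"tz":0,"ax":0,"ay":0,"az":0,"grip":-1},{"tx":-0.055,"ty":0,"tz":0,"ax":0,"ay":0,"az":0,"grip":-1}]'>/dev/null; python3 q.py
```

```text
case mm [104.22   5.4  105.36] yaw 13.51 pitch 0.25 roll -0.08 Fcase 6.5 0.3 9.1 t 22.05
case mm [ 89.25   5.61 104.3 ] yaw 13.5 pitch 0.07 roll -0.09 Fcase 3.8 1.0 3.1 t 22.45
```

```bash
python3 -m pendant '[{"tx":-0.015,"ty":0,"tz":0,"ax":0,"ay":0,"az":0,"grip":-1},{"tx":-0.03,"ty":0,"tz":0,"ax":0,"ay":0,"az":0,"grip":-1},{"tx":-0.04,"ty":0,"tz":0,"ax":0,"ay":0,"az":0,"grip":-1},{"tx":-0.04,"ty":0,"tz":0,"ax":0,"ay":0,"az":0,"grip":-1}]'>/dev/null; python3 q.py
python3 -m pendant '[{"tx":-0.01,"ty":0,"tz":0.004,"ax":0,"ay":0,"az":0,"grip":-1},{"tx":-0.02,"ty":0,"tz":0.008,"ax":0,"ay":0,"az":0,"grip":-1},{"tx":-0.02,"ty":0,"tz":0.008,"ax":0,"ay":0,"az":0,"grip":-1}]'>/dev/null; python3 q.py
```

```text
case mm [ 80.13   5.99 104.25] yaw 13.51 pitch 0.13 roll -0.11 Fcase 8.3 -0.1 3.6 t 22.85
case mm [ 78.76   6.05 104.17] yaw 13.54 pitch 0.59 roll -0.07 Fcase 23.7 -1.4 7.1 t 23.15
```

A sharp force rise at the expected shut position. Backing off, then up, and verifying numerically.

```bash
python3 -m pendant '[{"tx":0.05,"ty":0,"tz":-0.02,"ax":0,"ay":0,"az":0,"grip":-1},{"tx":0.15,"ty":0,"tz":-0.1,"ax":0,"ay":0,"az":0,"grip":-1},{"tx":0.15,"ty":0,"tz":-0.25,"ax":0,"ay":0,"az":0,"grip":-1},{"tx":0,"ty":0,"tz":-0.45,"ax":0,"ay":0,"az":0,"grip":-1},{"tx":-0.2,"ty":0,"tz":-0.6,"ax":0,"ay":0,"az":0,"grip":-1},{"tx":-0.3,"ty":0,"tz":-0.65,"ax":0,"ay":0,"az":0,"grip":-1},{"tx":-0.32,"ty":0,"tz":-0.65,"ax":0,"ay":0,"az":0,"grip":-1},{"tx":-0.32,"ty":0,"tz":-0.65,"ax":0,"ay":0,"az":0,"grip":-1}]'>/dev/null; python3 q.py
python3 - <<'E'
from h import *
f=snap('wrist','w12.png');i=cv2.imread('pics/w12.png',0)
sub=cv2.resize(i[40:260,150:370],None,fx=4,fy=4,interpolation=cv2.INTER_CUBIC);sub=cv2.GaussianBlur(sub,(0,0),2)
for x in cv2.createLineSegmentDetector(2).detect(sub)[0][:,0]:
    a=x[:2]/4+[150,40];b=x[2:]/4+[150,40];d=b-a
    if np.hypot(*d)>24:print(a.round(1),b.round(1))
C[:]=case2w([-.0003,.001,0])[:2]  # small
P=lambda x,y,z:proj(f,case2w(np.array([x,y,z])/1000)).round(1)
import math
for al in(0,.1,.2,.4):
    def rot(dx,dz):return 91+dx*math.cos(al)+dz*math.sin(al),48-dx*math.sin(al)+dz*math.cos(al)
    t=rot(-41,61);k=rot(0,20);print('alpha',al,'tip',P(t[0],25,t[1]),P(t[0],-25,t[1]),'lever root',P(k[0],0,k[1]))
print('lid seated: front',P(84.5,50,64),P(84.5,-50,64),'handle ends',P(37,0,98),P(-33,0,98))
E
```

```text
case mm [ -6.71   6.6  264.73] yaw 13.44 pitch -0.0 roll -0.03 Fcase 0.5 0.4 -0.8 t 23.95
[179.5 250.8] [246.4 250.8]
[257.7 250.8] [324.5 250.8]
[258.9 171.7] [258.9 199.2]
[270.8 224.4] [276.1 249.5]
[227.6 249.9] [234.3 218.1]
[248.1 182.7] [248.  148.6]
[219.  179.2] [219.  203.9]
[254.5 217. ] [255.3 259.5]
[248.6 259.5] [249.3 217. ]
[251.  218.6] [250.9 259.5]
[252.9 259.5] [252.8 219.5]
alpha 0 tip [233.1 137.2] [275.  136.4] lever root [253.3 103.1]
alpha 0.1 tip [232.7 131.9] [275.3 131.1] lever root [253.3 101.5]
alpha 0.2 tip [232.3 126.1] [275.6 125.3] lever root [253.3  99.9]
alpha 0.4 tip [231.6 113.3] [276.  112.4] lever root [253.2  96.9]
lid seated: front [215.7 109.2] [291.1 107.8] handle ends [254.2 147. ] [255.  200.9]
```

Now I'll locate the lever's edge along rows in the wrist image, and check the handle ends.

```bash
python3 - <<'E'
import cv2,numpy as np
i=cv2.imread('pics/w12.png',0).astype(int)
for c in (238,254,268):print(c,'rows100..160',i[100:160,c-1:c+2].mean(1).astype(int))
print('handle col 254',i[140:212,253:255].mean(1).astype(int))
for r in (112,120,128,140):print(r,'cols 210..296',i[r-1:r+2,210:297].mean(0).astype(int))
E
```

```text
238 rows100..160 [109 118 119 102 103 103 103 104 103 103 103 103 104 104 104 103 104 103
 104 104 104 104 105 105 104 105 104 105 105 106 106  83  73  74  74  76
  62  65 136 137 109 141 140 139 140 138 139 140 140 139 139 139 139 141
 118  79  82  82  83  83]
254 rows100..160 [112 126 120 102 103 103 103 104 104 104 103 104 105 104 105 105 104 105
 105 104 106  84  83  73  74  75  74  74  75  74  75  75  75  75  75  78
  62  51  85  81  67  84  84  85  85  17   3   5   9   7   9   9  10   6
  10  10   8  12  10  10]
268 rows100..160 [159 123 112 101 103 103 103 103 103 103 104 103 104 103 103 103 103 104
 103 104 104  81  72  73  73  73  73  74  73  73  73  73  74  73  74  80
  57  51 124 128 111 119 120 142 141 140 140 140 140 139 140 140 139 140
 141 139 140 139 139 141]
handle col 254 [ 67  84  84  85  86  18   3   5   8   7   8   9  11   7   9  11   7  11
  11   9  10  11  11  12   8  11   8   5   9   8  10   9  10  10   5  10
  10  24  25  24  23  25  23  25  23  24  22  24  23  23  23  23  23  23
  22  21  22  22  23  15  54 148 141 139 140 139 140 140 140 140 139 139]
112 co
[... 781 characters left out ...]
 85  83  85  84  86  86  83  83  81  81  80  80
  79  82  84  85  82  81  99 109 105 105 105 106 106 105 107 106 102 104
 107 104 104 107 109  76  73  73  75  75  77  77  76  76  74  74  75  74
  72  72  72  71  75  73  74  76  76  74  72  86 142 149 146 142 146 145
 145 147 146 143 144 144 146 149 122 154 158 157 157 157 157]
140 cols 210..296 [111 111 109 107 109 114  83  82  83  84  86  85  82  97 115 135 136 103
 129 129 126 127 126 128 127 127 126 127 131 130 129 126 128 111  78  77
  78  78  78  77  77  77  76  77  78  78  76  76  77  78  77  76  77  76
  75  75  75  89 134 134 128 134 134 134 135 132 129 136 140 123 145 145
 143 144 144 142 144 142 146 150 108 156 158 157 157 157 157]
```

The lever tip is at row 137.5, against a prediction of 137 for a shut clamp and 132 at 0.1 rad. The lid's handle and edges match a seated lid. Handing in.

```bash
python3 -c "
from workcell import robot
print(robot.hand_in())"
```

```text
the job is handed in; nothing more can be done
None
```

The long lid is seated on the case with its rear edge under the lip, the clamp is shut onto it, and the job is handed in at about 24 s; my last camera measurements agreed with a seated lid and a shut clamp, but the hand-in returned no verdict.

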